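Close up the loaded stock box

TASK

Close up the loaded stock box: first throw the wood offcut that lies across it into the scrap carton, then lift the lid off its sloping rest and seat it squarely on the box, flush all round, and last swing the hinged clamp arm all the way down over the lid. Leave everything else on the bench where it is.

Things in the scene. Friction and masses are not known exactly. Their poses are not given: they have to be found in the camera images.
- box_rim (a point): Centre of the open mouth of the grey steel stock box, in the plane of its rim, 90 mm above the bench. The box is fixed to the bench, outside 140 (its x) x 200 (its y) x 90 tall, walls 4 thick, opening 132 x 192; steel and brass parts stand in it up to 50 above the bench. Axes: the box's, z up; the clamp is on its +y end.
- clamp_pivot (a point): Middle of the clamp's hinge pin, just outside the +y end of the box: 118 along the box's y from the mouth's centre, 9 above the rim. Fixed to the box, with the box's axes; the pin lies along x. Its two bracket cheeks reach 8 above the pin, 19 either side along x.
- clamp (a joint): Angle of the clamp arm: 0 = down, level over the box along the box's -y, its underside 5 above the rim (1 above the seated lid); pi/2 = upright; up to 2.15 = leaning outwards. It stays where it is left (about 2 N at the tip moves it). It starts open, at 1.65 to 2.0.
- clamp_tip (a point): Middle of the free end of the clamp arm: a plain flat steel bar 24 wide, 8 thick, its tip 70 from the pin. Axes turn with the arm: -y points from the pin to the tip, z is the arm's upper side (outer side while it stands open).
- lid_grip (a point): Centre of the handle bar of the loose lid (about 0.35 kg): a steel bar 16 wide (x) x 60 long (y) x 16 high on two short feet at its ends, bar centre 28 above the lid plate's top, 32 above its underside. Axes: the lid's, z out of its top; the lid fits either way round. At the start it lies on the sloping rest, so z leans 27 degrees back towards the robot.
- lid_under (a point): Centre of the underside of the lid's plate, which lies on the box rim when seated; same axes. Grey steel plate 146 (x) x 206 (y) x 4; under it a tapered skirt 14 deep enters the box mouth: 127 x 187 at the plate (2.5 play each side), 119 x 179 at its lower edge.
- rest: Fixed plywood lid rest, 250 wide (y): a board sloping 27 degrees, its top facing -x (towards the robot) and up, rising towards its +x, with a 24 high ledge across its lower edge that the lid leans on. Board centre 80, top edge about 121 above the bench. Origin on the bench under the board's centre.
- offcut_center (a point): Centre of the pine offcut, 160 (x) x 34 (y) x 28 high, about 90 g, lying loose across the rim of the box roughly along the box's x. Axes: the offcut's, z up.
- carton: Open scrap carton of brown cardboard, fixed, 220 x 220 x 110 tall, walls 4, a few wood chips on its floor, short flaps folded outwards at its x sides. Origin on the bench under its centre, z up.
- tin: Bystander: round white paint tin, 84 dia x 100 tall; origin under its centre.
- jar: Bystander: white jar, 70 dia x 90 tall; origin under its centre.
- wrench: Bystander: steel wrench 150 long, lying flat near the robot; origin under its middle.
- coupling: Bystander: short brass tube, 48 dia x 40 tall; origin under its centre.
- spool: Bystander: black spool, 52 dia x 40 tall; origin under its centre.
There are look-alikes about, which are no part of the job. Of the things like the part that bears offcut_center, leave any that is blue; of the rest the smaller one is meant.

How it is judged:
By the outcome, as a careful person would: the job done as asked, in the order asked, and still so for the second after the job is handed in, with the robot touching nothing.
It also fails if it takes over 72 s, if anything falls off the work surface, if the arm or the gripper's body presses on something with over 40 N, if the wrist force passes 120 N, or if a joint passes its speed limit or range.

ROBOT

A 6-joint arm with a two-finger parallel gripper is mounted at the origin on the work surface. World frame = base frame: x ahead of the robot, y to its left, z up, the work surface at z = 0. Lengths are in m, angles in degrees, forces in N, time in s.
With the tool pointing down it reaches from about 0.4 to 0.925 m from the base axis. Payload 3.4 kg.
Tool frame: the origin (TCP) lies at the very end of the fingers, on their centre line; the grasp point (between the pads) lies 19 mm behind it (bot.tcp_to_grasp is the distance from the TCP to the grasp point, in m); y points along the fingers, x is the direction in which the jaws open and shut, and the axes are right-handed (so a half turn about y gives the same grasp; the last joint's range is limited). The gripper opens to 85 mm and grips with 20 to 120 N. Pads are 22 mm wide; open, the fingers measure 114 mm over their backs; the gripper's body (76 mm by 85 mm) begins 54 mm behind the grasp point. The pads swing forward as they close: fully open they stand 13 mm farther back than shut.
Start: joints at [-74.513, 17.578, 86.31, -0, 76.112, -4.211], TCP at [0.194, -0.541, 0.231] pointing down, gripper open.
Joint ranges: [-179.03, 179.03], [-60, 130.46], [8.19, 133.38], [-81.62, 261.62], [5.75, 156.47], [-153.77, 153.77]. Speed limits (degrees/s): [147.25, 147.25, 180, 180, 180, 180].

INTERFACE

Orientations are given as [roll, pitch, yaw] about the fixed x, y, z axes, in that order (R = Rz(yaw) Ry(pitch) Rx(roll)).
In Python, from plant import bot, vision gives the robot as it stands. The module is installed in compiled form; this text tells all that it offers.
- The arm moves only by the tool step_arm, never from a script. Its argument "moves" is a list of rows, each a list of 3 entries, a list of its own where there are three numbers: the turn, a rotation vector about the tool's x, y, z in degrees, then the shift along the tool's x, y, z in mm, then the opening, from 0 (shut) to 1 (fully open). In form: [[[ax, ay, az], [tx, ty, tz], fingers], ...]. A call has 1 to 10 rows; each row is the pose to reach, as a shift and turn from the pose measured when the call began, along the tool's axes at that moment; what a row does not reach only later rows make up. A row lasts 1/10 s, in which the tool goes at most 50 mm and 8.59 degrees, less where a joint would pass 70% of its speed; a pose out of reach is approached as far as the arm can. A call with a gripper value outside its range is refused whole. The fingers move at their own pace and stop on an object; "force" is the grip in N (left out, the last holds). Time passes only in rows, so rows that repeat a pose let the fingers close. It gives the time, the measured TCP pose, the force and the opening at its end, in the units of the state.
- bot.sense(): the state, without advancing time (a new reading comes with each control period).
- vision.capture(name): name is "scene" or "top" or "wrist"; returns (picture, depth): 480x640x3 uint8, blue, green, red; 480x640 float32, m along the optical axis (not along the pixel's ray), 0 where there is no reading.
- vision.calibration(name): a dict with "vfov" (degrees; the focal length in pixels is half the picture's height over the tangent of half this angle, whatever the lens; pixels are square), "cx", "cy" (the principal point, pixels), "k1" (the pictures are not rectified: a ray, as slopes to the right and down, at radius r is drawn at 1 + k1 r^2 times it, then the intrinsics apply), "extrinsics" (4x4, takes a point from world to camera coordinates); the wrist camera has in their place "hand_eye" (4x4, takes a point from camera to tool coordinates, whose origin is the TCP and whose axes are the tool frame's). Camera axes: x right, y down, z forward; pixel columns grow to the right and rows downward; lengths in m; the calibration is good to about 2 mm. A picture is of the moment at which its call begins: read the wrist's pose just before it. calibration takes no time and is no camera call.
- bot.finish_job(): hands the job in, once; it reports no verdict.
Trained networks look in the newest picture that a camera, given by its name, has taken for a name from the list of things; names that differ only in an ending like _2 or _b are one class to them, and where a whole thing is asked for, a point or a joint stands for the part that bears it (a point fixed in the world has none). Each returns a list of dicts, best first, with "confidence" (0 to 1); they miss things now and then, are a little off and sometimes report something else, mostly with a low value. They report only what shows in the picture. A call takes as long as a camera call. They do not tell look-alikes from the thing itself.
- vision.recognise(camera, thing): "rect" ([left, top, right, bottom] in pixels, round what is visible of it).
The state is a dict: "clock": time; "joint_pos": joint angles; "joint_velocities": joint speeds; "effort": joint torques, N m; "ee_pos": TCP position; "orientation": TCP orientation; "wrist_force": force on the tool from outside, world axes, zero at the start; "torque": the same for the moment, N m; "gripper_width": finger opening in m.
Only numpy, scipy, OpenCV 4.12 (cv2) and the standard library are available. Lean on these libraries where they do the work, as an engineer would, in place of code of your own. Each camera call takes 0.05 s, during which the arm holds its last target.

## Working session

There is one attempt and no reset: what is moved stays moved. The work goes in short steps, Python scripts to look and compute and a tool call to move; the robot and the scene stay as the last step left them, time stands still between calls to the robot, and variables do not carry over. Pictures are saved under pics/ and viewed, and the job is handed in when it is done.

Besides the shell and the picture viewer there is one more tool, called after "Emit:" by a JSON object that holds its "method" and its "body", one argument or row to a line. step_arm: Moves the arm, as the interface text tells. Its arguments: {"type":"object","properties":{"moves":{"type":"array"},"force":{"type":"number"}},"required":["moves"]}

```bash
mkdir -p pics; cat > h.py <<'E'
import numpy as np, cv2, json
from scipy.spatial.transform import Rotation as R
from plant import bot, vision
def toolpose(s=None):
    s=s or bot.sense()
    T=np.eye(4); T[:3,:3]=R.from_euler('xyz',s['orientation'],degrees=True).as_matrix(); T[:3,3]=s['ee_pos']; return T
def camT(name,s=None):
    c=vision.calibration(name)
    if name=='wrist': return toolpose(s)@np.array(c['hand_eye'])
    return np.linalg.inv(np.array(c['extrinsics']))
def K(name):
    c=vision.calibration(name); f=240/np.tan(np.radians(c['vfov']/2)); return f,c['cx'],c['cy'],c['k1']
def cap(name,fn=None):
    s=bot.sense(); im,d=vision.capture(name)
    if fn: cv2.imwrite('pics/'+fn,im)
    T=camT(name,s); np.savez('pics/'+(fn or name)+'.npz',im=im,d=d,T=T)
    return im,d,T
def slopes(name,uv):
    f,cx,cy,k1=K(name)
    uv=np.asarray(uv,float).reshape(-1,1,2)
    Km=np.array([[f,0,cx],[0,f,cy],[0,0,1.]])
    return cv2.undistortPoints(uv,Km,np.array([k1,0,0,0,0.]))[:,0]
def cloud(name,d,T):
    v,u=np.mgrid[0:480,0:640]
    s=slopes(name,np.stack([u.ravel(),v.ravel()],1)).reshape(480,640,2)
    P=np.concatenate([s*d[...,None],d[...,None]],2)@T[:3,:3].T+T[:3,3]
    P[d<=0]=np.nan
    return P
def onplane(name,uv,T,z):
    s=slopes(name,uv); r=np.c_[s,np.ones(len(s))]@T[:3,:3].T
    t=(z-T[2,3])/r[:,2]; return T[:3,3]+r*t[:,None]
def proj(name,P,T):
    f,cx,cy,k1=K(name); Ti=np.linalg.inv(T)
    Km=np.array([[f,0,cx],[0,f,cy],[0,0,1.]])
    return cv2.projectPoints(np.asarray(P,float).reshape(-1,1,3),cv2.Rodrigues(Ti[:3,:3])[0],Ti[:3,3],Km,np.array([k1,0,0,0,0.]))[0][:,0]
E
python3 - <<'E'
from h import *
print(bot.sense())
for n in ['scene','top','wrist']:
    cap(n,n+'0.png'); print(n,K(n)); print(camT(n).round(3))
E
```

```text
{'clock': 0.0, 'joint_pos': array([-7.45114000e+01,  1.76227479e+01,  8.63845750e+01, -3.12955815e-04,
        7.61103328e+01, -4.20999410e+00]), 'joint_velocities': array([-0.01794547, -0.02118127,  0.05706779, -0.02918577,  0.11513093,
       -0.08348197]), 'effort': array([-1.27055813e-03, -4.57558322e+01, -2.51921296e+01, -3.00454612e-04,
        1.31792531e-02,  9.39759630e-07]), 'ee_pos': array([ 0.19361529, -0.54067654,  0.23037165]), 'orientation': array([-89.99166546,   0.11736051, -70.30132192]), 'wrist_force': array([-0.14763528,  1.12952837, -0.25400518]), 'torque': array([-0.0049243 , -0.02298295,  0.03483958]), 'gripper_width': 0.08530880036121356}
scene (np.float64(459.28398470479266), 321.24366325849945, 241.04786935618813, 0.003430727867250043)
[[-0.653  0.521 -0.55   1.029]
 [ 0.757  0.462 -0.461  0.486]
 [ 0.014 -0.718 -0.696  0.757]
 [ 0.     0.     0.     1.   ]]
top (np.float64(467.2473628860248), 322.1533166495981, 244.06967170244897, -0.10576332149325234)
[[ 0.029 -0.993  0.112  0.412]
 [-0.999 -0.025  0.035  0.042]
 [-0.032 -0.112 -0.993  1.011]
 [ 0.     0.     0.     1.   ]]
wrist (np.float64(350.05260188620656), 315.8687949790963, 243.01164099775224, 0.014357589594045966)
[[ 0.337 -0.905 -0.261  0.259]
 [-0.942 -0.324 -0.092 -0.518]
 [-0.001  0.277 -0.961  0.373]
 [ 0.     0.     0.     1.   ]]
```

View pics/top0.png

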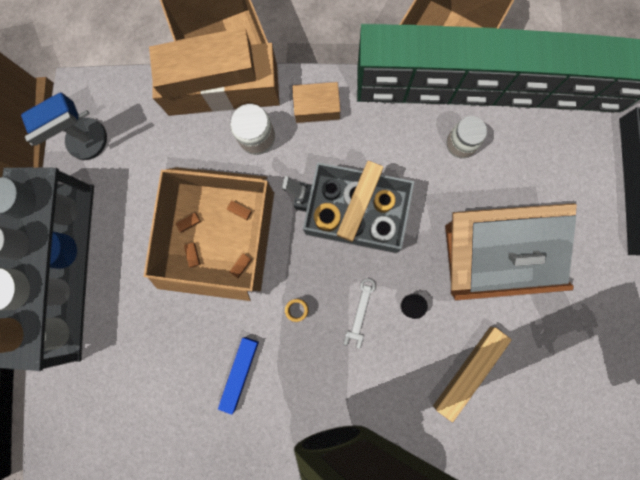

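View pics/scene0.png

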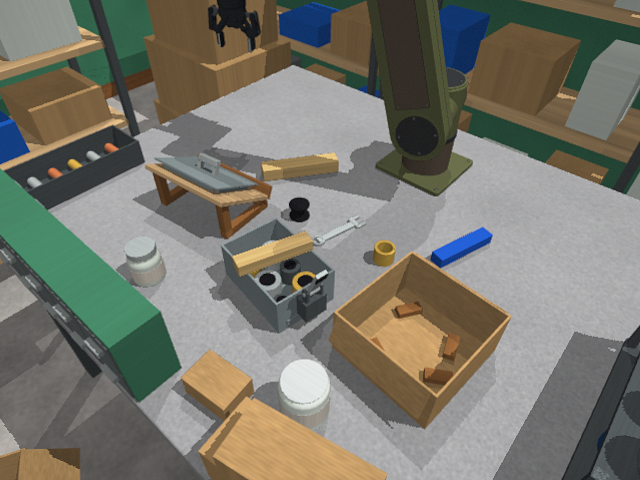

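View pics/wrist0.png

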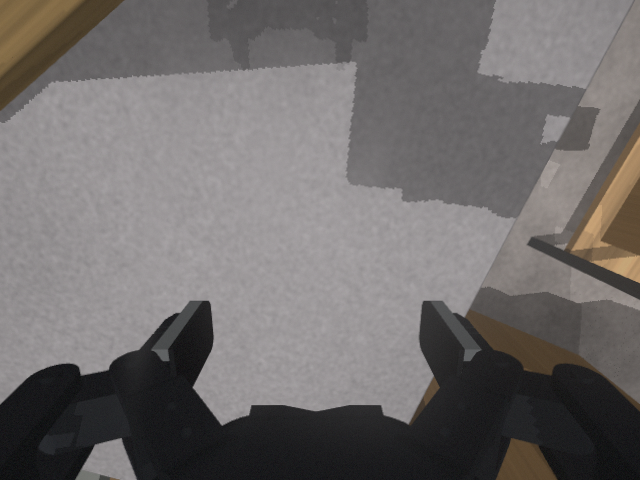

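The top view shows the box at about (360,207) with the pine offcut across it (360,200) and the clamp at (297,192). The lid rests at (520,250) and the carton is at (210,235). The larger look-alike is at (472,373), and the blue one at (238,375). Next I'll measure these.

```bash
python3 - <<'E'
from h import *
z=np.load('pics/top0.png.npz'); P=cloud('top',z['d'],z['T'])
zs=np.load('pics/scene0.png.npz'); Q=cloud('scene',zs['d'],zs['T'])
def show(n,P,uvs):
    for u,v in uvs: print(n,(u,v),P[v,u].round(4))
show('top',P,[(360,200),(330,340),(208,235),(520,240),(530,260),(297,192),(288,186)])
# rim points: z 0.085-0.095 near box
for nm,C in(('top',P),('scene',Q)):
    F=C.reshape(-1,3)
    c=P[205,360,:2]
    m=(np.abs(F[:,2]-0.09)<0.004)&(np.hypot(*(F[:,:2]-c).T)<0.15)
    G=F[m]; print(nm,len(G),cv2.minAreaRect(G[:,:2].astype(np.float32)))
    m=(np.abs(F[:,2]-0.118)<0.005)&(np.hypot(*(F[:,:2]-c).T)<0.11)
    G=F[m]; print(' off',len(G),G.mean(0),cv2.minAreaRect(G[:,:2].astype(np.float32)))
    # lid plane
    bw=(F[:,2]>0.04)&(F[:,2]<0.2)&(np.hypot(*(F[:,:2]-P[240,520,:2]).T)<0.17)
    G=F[bw]; np.save('pics/lid_%s.npy'%nm,G); print(' lid',G.min(0),G.max(0))
for cam in('top','scene'):
  for t in ['box_rim','offcut_center','lid_grip','rest','clamp','carton','tin','clamp_tip']:
    print(cam,t,[(np.round(r['rect']).astype(int).tolist(),round(r['confidence'],2)) for r in vision.recognise(cam,t)[:3]])
im=z['im']; cv2.imwrite('pics/t_box.png',cv2.resize(im[140:270,270:430],None,fx=5,fy=4.6,interpolation=cv2.INTER_CUBIC))
im=zs['im']; cv2.imwrite('pics/s_box.png',cv2.resize(im[200:340,200:360],None,fx=5,fy=4.2,interpolation=cv2.INTER_CUBIC))
E
```

```text
top (360, 200) [0.5997 0.003  0.119 ]
top (330, 340) [0.3194 0.0555 0.0012]
top (208, 235) [0.5389 0.3317 0.0006]
top (520, 240) [ 0.5308 -0.3129  0.1087]
top (530, 260) [ 0.4901 -0.3239  0.1289]
top (297, 192) [0.612  0.1258 0.123 ]
top (288, 186) [0.6146 0.1395 0.1608]
top 674 ((0.5980228185653687, 0.016772590577602386), (0.22347815334796906, 0.14130575954914093), 79.73152160644531)
 off 1397 [0.5987716  0.00317559 0.11804098] ((0.6004342436790466, 0.0026351697742938995), (0.035053081810474396, 0.15960052609443665), 69.50984191894531)
 lid [ 0.41133116 -0.44257288  0.04059331] [ 0.60734291 -0.17735849  0.13311915]
scene 656 ((0.6061325073242188, 0.01647906005382538), (0.22900645434856415, 0.15668831765651703), 79.54808044433594)
 off 1063 [0.60535513 0.00458469 0.11645413] ((0.6020386815071106, 0.004530157893896103), (0.03818042203783989, 0.160154789686203), 69.11213684082031)
 lid [ 0.41364742 -0.43858356  0.04000862] [ 0.60940716 -0.17508453  0.13190928]
top box_rim [([283, 162, 415, 252], 0.68)]
top offcut_center [([219, 338, 261, 414], 0.87), ([337, 160, 385, 241], 0.63), ([145
[... 201 characters left out ...]
 0.38)]
top carton [([146, 171, 274, 301], 0.96)]
top tin [([232, 105, 275, 158], 0.66), ([282, 163, 414, 254], 0.54)]
top clamp_tip [([280, 180, 306, 197], 0.62)]
scene box_rim [([220, 216, 339, 331], 0.83), ([370, 243, 394, 266], 0.17)]
scene offcut_center [([233, 233, 314, 276], 0.84), ([262, 153, 338, 183], 0.72), ([431, 227, 493, 266], 0.7)]
scene lid_grip [([155, 154, 254, 193], 0.84), ([124, 238, 166, 287], 0.2)]
scene rest [([145, 162, 272, 239], 0.93), ([329, 254, 510, 428], 0.63)]
scene clamp [([306, 271, 329, 295], 0.75)]
scene carton [([332, 253, 509, 430], 0.59)]
scene tin [([276, 357, 333, 431], 0.72)]
scene clamp_tip [([308, 272, 326, 295], 0.55), ([221, 219, 336, 332], 0.44)]
```

View pics/t_box.png

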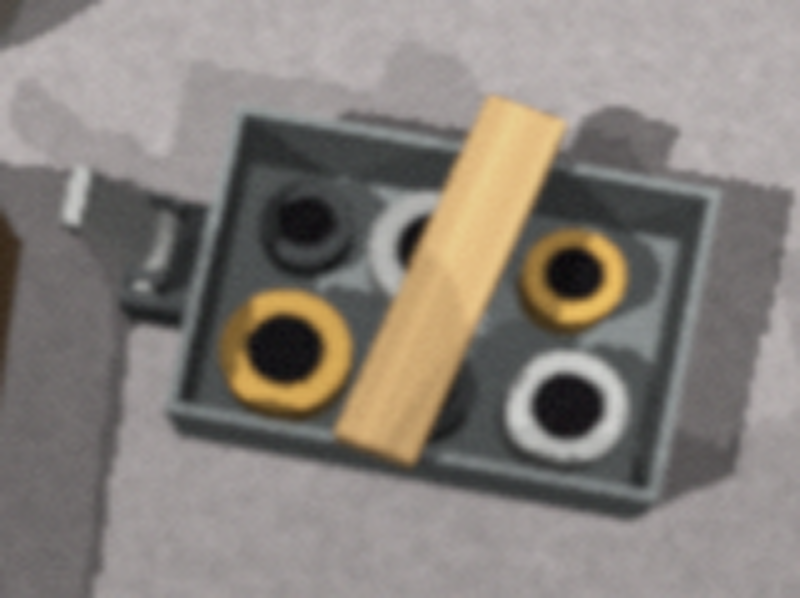

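View pics/s_box.png

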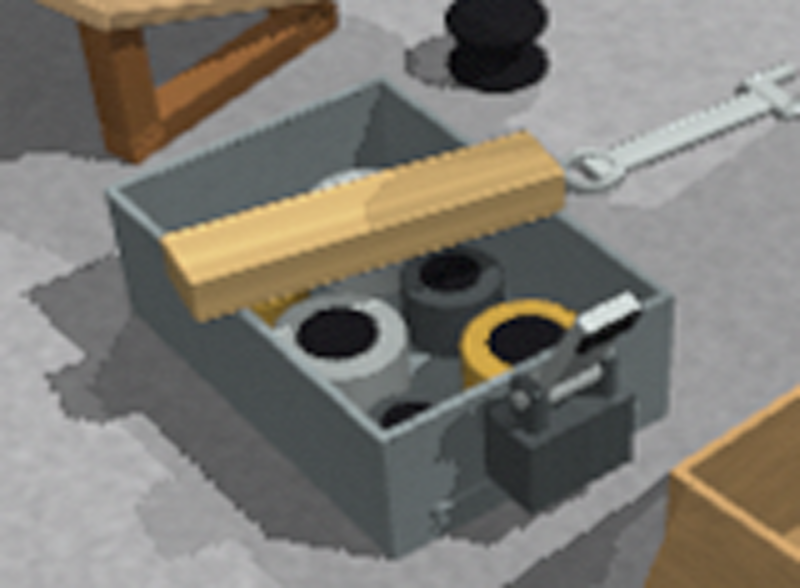

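```bash
python3 - <<'E'
from h import *
z=np.load('pics/top0.png.npz'); T=z['T']
uv=np.array([[243,110],[717,190],[172,410],[657,495]],float)/[5,4.6]+[270,140]
C=onplane('top',uv,T,0.09); print(C.round(4)); print(C.mean(0), np.linalg.norm(C[0]-C[1]),np.linalg.norm(C[2]-C[3]),np.linalg.norm(C[0]-C[2]),np.linalg.norm(C[1]-C[3]))
y=(C[0]-C[1]+C[2]-C[3]); print('yaw of box y axis-90',np.degrees(np.arctan2(y[1],y[0]))-90)
uv=np.array([[490,95],[567,122],[335,437],[412,465]],float)/[5,4.6]+[270,140]
C=onplane('top',uv,T,0.118); print(C.round(4),C.mean(0)); x=C[0]+C[1]-C[2]-C[3]; print(np.degrees(np.arctan2(x[1],x[0])))
im=z['im']; cv2.imwrite('pics/t_lid.png',cv2.resize(im[190:310,435:595],None,fx=5,fy=5,interpolation=cv2.INTER_CUBIC))
s=np.load('pics/scene0.png.npz')['im']; cv2.imwrite('pics/s_lid.png',cv2.resize(s[140:250,135:285],None,fx=5,fy=5,interpolation=cv2.INTER_CUBIC))
E
```

```text
[[ 0.6787  0.087   0.09  ]
 [ 0.6469 -0.1052  0.09  ]
 [ 0.5441  0.1113  0.09  ]
 [ 0.512  -0.082   0.09  ]]
[0.59542427 0.00279433 0.09      ] 0.1947859570891123 0.19598513929670708 0.13671519513904062 0.13693484435941508
yaw of box y axis-90 -9.410152603985054
[[ 0.6792 -0.0114  0.118 ]
 [ 0.668  -0.0418  0.118 ]
 [ 0.5302  0.0459  0.118 ]
 [ 0.5191  0.016   0.118 ]] [0.59915889 0.00220858 0.118     ]
-21.118757979337055
```

View pics/t_lid.png

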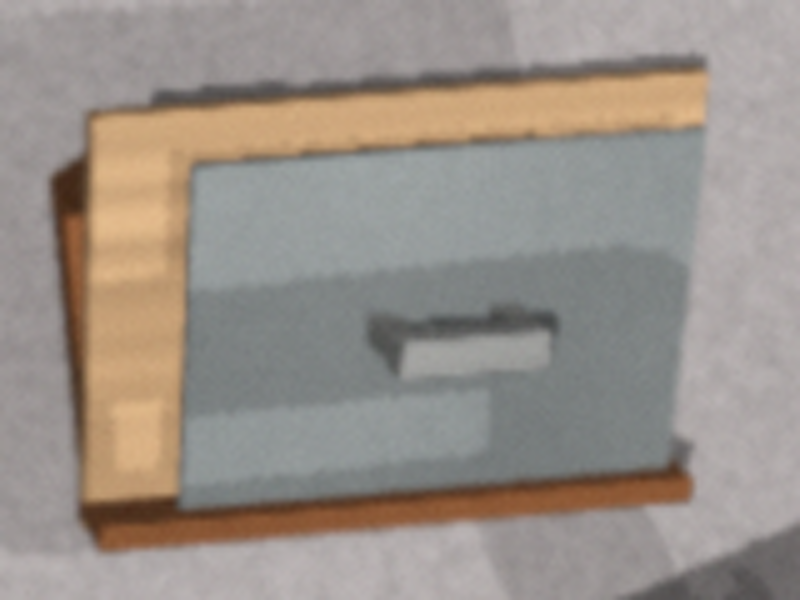

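View pics/s_lid.png

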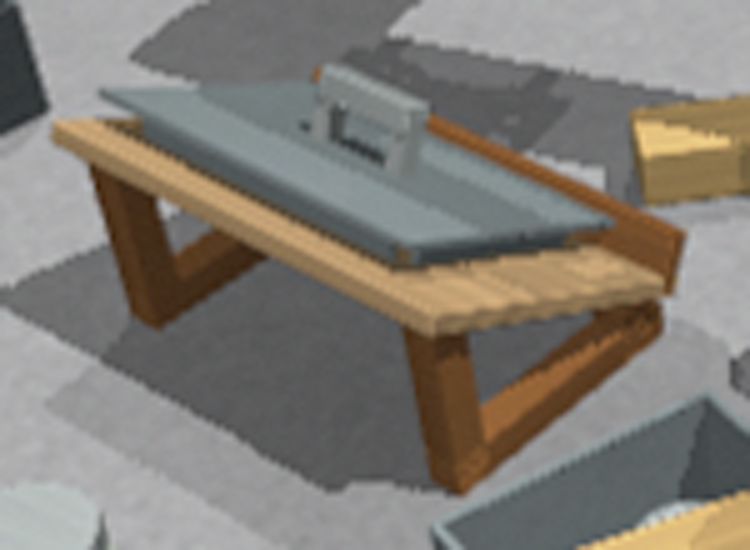

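```bash
cat >> h.py <<'E'
def Rdown(a):
    a=np.radians(a); return np.array([[np.cos(a),0,-np.sin(a)],[np.sin(a),0,np.cos(a)],[0,-1,0]])
def delta(p,Rt):
    T=toolpose(); rv=R.from_matrix(T[:3,:3].T@Rt).as_rotvec(degrees=True); t=T[:3,:3].T@(np.array(p)-T[:3,3])*1000
    print('turn',rv.round(1),'shift',t.round(1),'dist',np.linalg.norm(t).round(1),'ang',np.linalg.norm(rv).round(1)); return rv,t
E
python3 - <<'E'
from h import *
delta([0.60,0.003,0.26],Rdown(69))
E
```

```text
turn [   0.  -139.3   -0. ] shift [-375.6  -28.7  565.9] dist 679.8 ang 139.3
```

Emit:
{"method": "step_arm", "body": {
  "moves": [
    [[0, -139, 0], [-375, -28, 566], 1],
    [[0, -139, 0], [-375, -28, 566], 1],
    [[0, -139, 0], [-375, -28, 566], 1],
    [[0, -139, 0], [-375, -28, 566], 1],
    [[0, -139, 0], [-375, -28, 566], 1],
    [[0, -139, 0], [-375, -28, 566], 1],
    [[0, -139, 0], [-375, -28, 566], 1],
    [[0, -139, 0], [-375, -28, 566], 1],
    [[0, -139, 0], [-375, -28, 566], 1],
    [[0, -139, 0], [-375, -28, 566], 1]
  ],
  "force": 40
}}

```text
clock: 1.95
ee_pos: [0.4939, -0.1394, 0.2523]
orientation: [-90.0, -0.0, 16.0]
wrist_force: [0.3, -0.7, 0.2]
gripper_width: 0.0856
```

```bash
python3 - <<'E'
from h import *
print(bot.sense()['joint_pos'].round(1)); delta([0.60,0.003,0.26],Rdown(69))
E
```

```text
[-20.5  11.7  91.6  -0.   76.7 -36.5]
turn [  0. -53.   0.] shift [141.3  -7.7 107.6] dist 177.7 ang 53.0
```

Emit:
{"method": "step_arm", "body": {
  "moves": [
    [[0, -53, 0], [141, -8, 108], 1],
    [[0, -53, 0], [141, -8, 108], 1],
    [[0, -53, 0], [141, -8, 108], 1],
    [[0, -53, 0], [141, -8, 108], 1],
    [[0, -53, 0], [141, -8, 108], 1],
    [[0, -53, 0], [141, -8, 108], 1],
    [[0, -53, 0], [141, -8, 108], 1],
    [[0, -53, 0], [141, -8, 108], 1]
  ]
}}

```text
clock: 2.75
ee_pos: [0.5997, 0.0035, 0.2602]
orientation: [-90.0, 0.0, 69.0]
wrist_force: [-0.5, -0.5, 0.6]
gripper_width: 0.0851
```

```bash
python3 - <<'E'
from h import *
im,d,T=cap('wrist','w1.png'); P=cloud('wrist',d,T)
F=P.reshape(-1,3)
for zc,tol,n in((0.118,0.005,'off'),(0.09,0.004,'rim')):
    m=(np.abs(F[:,2]-zc)<tol)&(np.hypot(*(F[:,:2]-[0.598,0.003]).T)<0.135)
    G=F[m]; print(n,len(G),G.mean(0),cv2.minAreaRect(G[:,:2].astype(np.float32)))
E
```

```text
off 7769 [0.59675514 0.00926157 0.11732777] ((0.6221746206283569, 0.05237552151083946), (0.14287349581718445, 0.1600092351436615), 68.01487731933594)
rim 3411 [0.59519352 0.00839397 0.08909533] ((0.5997530817985535, 0.0171261727809906), (0.22717711329460144, 0.14128512144088745), 79.83750915527344)
```

View pics/w1.png

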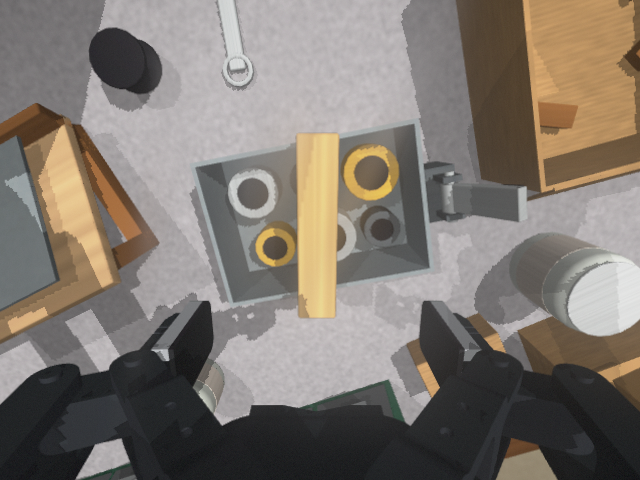

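The wrist view shows the offcut vertical at (317,225), the rim corners at (196,163), (415,123), (232,303) and (430,266), and the clamp arm open at (490,200).

```bash
python3 - <<'E'
from h import *
z=np.load('pics/w1.png.npz');T=z['T']
C=onplane('wrist',[[297,133],[338,133],[299,317],[336,317]],T,0.118);print(C.round(4),C.mean(0));x=C[2]+C[3]-C[0]-C[1];print(np.degrees(np.arctan2(x[1],x[0])))
C=onplane('wrist',[[196,163],[415,123],[232,303],[430,266]],T,0.09);print(C.round(4),C.mean(0),[np.linalg.norm(C[a]-C[b]) for a,b in((0,1),(2,3),(0,2),(1,3))]);y=C[1]+C[3]-C[0]-C[2];print(np.degrees(np.arctan2(y[1],y[0]))-90)
cv2.imwrite('pics/w1b.png',cv2.resize(z['im'][110:330,180:450],None,fx=2.9,fy=2.7,interpolation=cv2.INTER_CUBIC))
P=cloud('wrist',z['d'],T)
# clamp points
m=(P[...,2]>0.1)&(P[...,2]<0.25)&(P[...,1]>0.1)&(P[...,1]<0.22)&(P[...,0]>0.55)&(P[...,0]<0.66)
G=P[m]; print(len(G),G.min(0),G.max(0),G[np.argmax(G[:,2])])
delta([0.600,0.003,0.085],Rdown(69))
E
```

```text
[[ 0.5221  0.0167  0.118 ]
 [ 0.5335  0.0463  0.118 ]
 [ 0.6693 -0.0404  0.118 ]
 [ 0.6812 -0.0093  0.118 ]] [0.6015428  0.00333545 0.118     ]
-20.921774178535816
[[ 0.5128 -0.0756  0.09  ]
 [ 0.5493  0.1113  0.09  ]
 [ 0.6452 -0.1025  0.09  ]
 [ 0.6774  0.0883  0.09  ]] [0.59617115 0.00536447 0.09      ] [np.float64(0.1904468092534525), np.float64(0.19347963441913482), np.float64(0.13515497969078377), np.float64(0.13013555451570336)]
-10.307030635237055
4755 [0.55001419 0.10965835 0.10001672] [0.64552112 0.2199536  0.16595283] [0.61795693 0.14240768 0.16595283]
turn [ 0. -0. -0.] shift [ -0.2 175.3  -0.4] dist 175.3 ang 0.1
```

View pics/w1b.png

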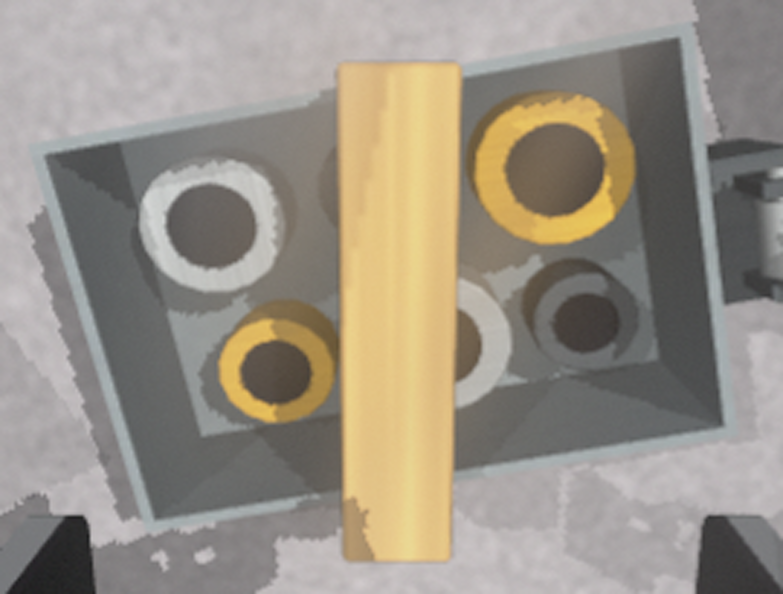

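Emit:
{"method": "step_arm", "body": {
  "moves": [
    [[0, 0, 0], [0, 45, 0], 1],
    [[0, 0, 0], [0, 90, 0], 1],
    [[0, 0, 0], [0, 130, 0], 1],
    [[0, 0, 0], [0, 160, 0], 1],
    [[0, 0, 0], [0, 174, 0], 1],
    [[0, 0, 0], [0, 174, 0], 0],
    [[0, 0, 0], [0, 174, 0], 0],
    [[0, 0, 0], [0, 174, 0], 0],
    [[0, 0, 0], [0, 174, 0], 0],
    [[0, 0, 0], [0, 174, 0], 0]
  ],
  "force": 40
}}

```text
clock: 3.8
ee_pos: [0.6011, 0.0032, 0.088]
orientation: [-90.2, -0.0, 69.0]
wrist_force: [-0.7, 0.4, 4.1]
gripper_width: 0.0336
```

Emit:
{"method": "step_arm", "body": {
  "moves": [
    [[0, 0, 0], [0, 0, 0], 0],
    [[0, 0, 0], [0, -15, 0], 0],
    [[0, 0, 0], [0, -45, 0], 0],
    [[0, 0, 0], [0, -90, 0], 0],
    [[0, 0, 0], [0, -130, 0], 0],
    [[0, 0, 0], [0, -150, 0], 0],
    [[0, 0, 0], [0, -150, 0], 0]
  ]
}}

```text
clock: 4.5
ee_pos: [0.6026, 0.0032, 0.242]
orientation: [-90.7, -0.2, 69.0]
wrist_force: [0.6, 0.7, -1.4]
gripper_width: 0.0331
```

```bash
python3 - <<'E'
from h import *
s=bot.sense(); print(s['ee_pos'],s['gripper_width'])
im,d,T=cap('wrist','w2.png')
im,d,T=cap('top','t2.png'); P=cloud('top',d,T);F=P.reshape(-1,3)
# carton: rim z ~.11 points
m=(np.abs(F[:,2]-0.11)<0.006)&(F[:,1]>0.16)&(F[:,1]<0.5)&(F[:,0]>0.35)&(F[:,0]<0.75)
print(m.sum(),cv2.minAreaRect(F[m][:,:2].astype(np.float32)))
E
```

```text
[0.60262013 0.00324347 0.24199483] 0.033086840069719445
1444 ((0.5384856462478638, 0.3083658516407013), (0.2226284295320511, 0.2293798327445984), 84.56108093261719)
```

View pics/w2.png

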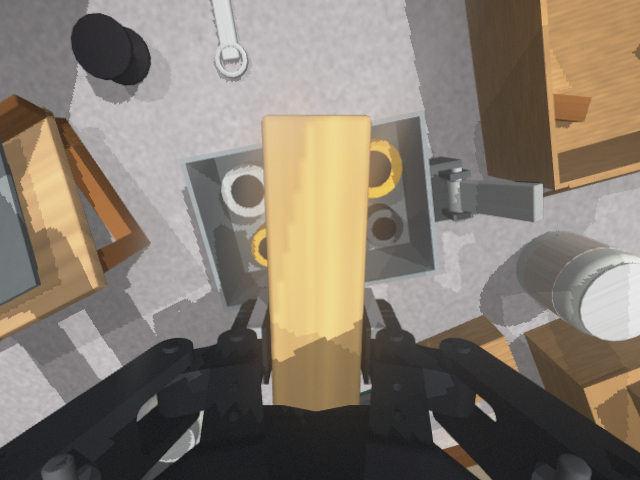

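View pics/t2.png

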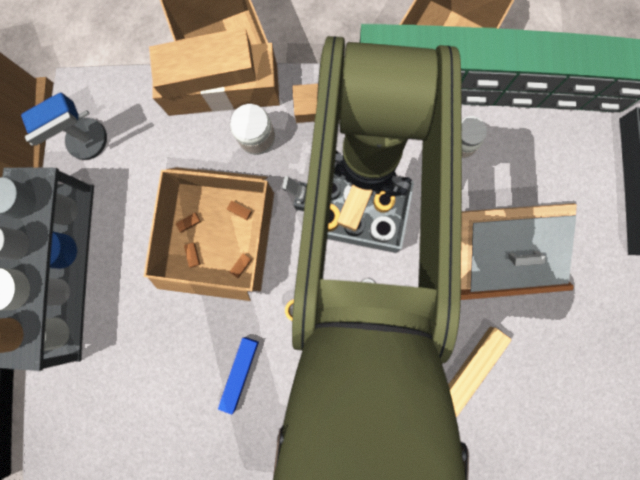

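The offcut is held; it shows between the jaws at (315,250). The carton centre is at about (0.538, 0.308).

```bash
python3 - <<'E'
from h import *
delta([0.538,0.308,0.30],Rdown(85)); delta([0.538,0.308,0.05],Rdown(85))
E
```

```text
turn [  0.2 -16.    0. ] shift [262.1 -63.  166.9] dist 317.1 ang 16.1
turn [  0.2 -16.    0. ] shift [262.  187.  167.9] dist 363.0 ang 16.1
```

Emit:
{"method": "step_arm", "body": {
  "moves": [
    [[0, 0, 0], [15, -35, 10], 0],
    [[0, -4, 0], [50, -63, 32], 0],
    [[0, -8, 0], [95, -63, 60], 0],
    [[0, -12, 0], [140, -63, 89], 0],
    [[0, -16, 0], [185, -63, 118], 0],
    [[0, -16, 0], [225, -63, 143], 0],
    [[0, -16, 0], [255, -63, 162], 0],
    [[0, -16, 0], [262, -63, 167], 0],
    [[0, -16, 0], [262, -63, 167], 0]
  ]
}}

```text
clock: 5.5
ee_pos: [0.5362, 0.309, 0.2971]
orientation: [-90.0, 0.2, 85.1]
wrist_force: [0.2, 0.0, -1.1]
gripper_width: 0.0335
```

```bash
python3 - <<'E'
from h import *
s=bot.sense(); print(s['gripper_width'],s['joint_pos'].round(1))
im,d,T=cap('wrist','w3.png')
delta([0.538,0.308,0.05],Rdown(85))
E
```

```text
0.03353242448541656 [ 26.1  18.9  74.7  -0.1  86.5 -59. ]
turn [ 0.   0.  -0.2] shift [  1.5 247.6  -1. ] dist 247.6 ang 0.2
```

View pics/w3.png

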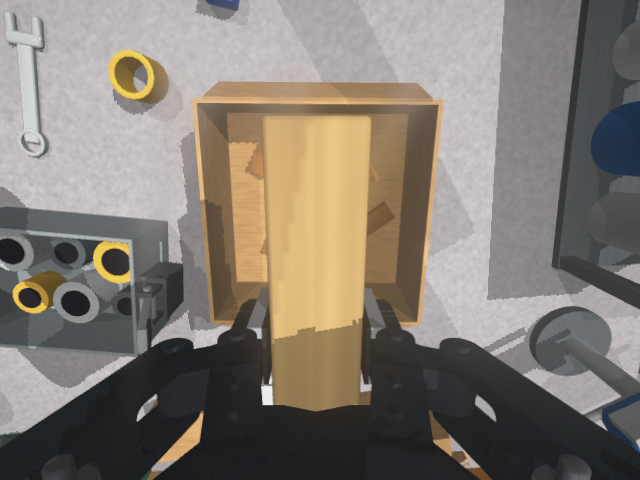

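```bash
python3 - <<'E'
from h import *
z=np.load('pics/w3.png.npz')
C=onplane('wrist',[[195,102],[440,102],[425,322],[213,322]],z['T'],0.11);print(C.round(3),C.mean(0))
E
```

```text
[[0.423 0.211 0.11 ]
 [0.442 0.424 0.11 ]
 [0.655 0.412 0.11 ]
 [0.637 0.191 0.11 ]] [0.53916654 0.30961506 0.11      ]
```

Emit:
{"method": "step_arm", "body": {
  "moves": [
    [[0, 0, 0], [1, 45, -2], 0],
    [[0, 0, 0], [1, 90, -3], 0],
    [[0, 0, 0], [1, 135, -3], 0],
    [[0, 0, 0], [1, 180, -3], 0],
    [[0, 0, 0], [1, 220, -3], 0],
    [[0, 0, 0], [1, 237, -3], 0],
    [[0, 0, 0], [1, 237, -3], 0],
    [[0, 0, 0], [1, 237, -3], 0.7],
    [[0, 0, 0], [1, 237, -3], 0.7],
    [[0, 0, 0], [1, 237, -3], 0.7]
  ]
}}

```text
clock: 6.55
ee_pos: [0.5416, 0.3077, 0.0626]
orientation: [-90.2, 0.1, 85.0]
wrist_force: [-0.8, 0.3, 0.9]
gripper_width: 0.0598
```

Emit:
{"method": "step_arm", "body": {
  "moves": [
    [[0, 0, 0], [0, 0, 0], 0.7],
    [[0, 0, 0], [0, -30, 0], 0.7],
    [[0, 0, 0], [0, -80, 0], 0.7],
    [[0, 0, 0], [0, -130, 0], 0.7],
    [[0, 0, 0], [0, -180, 0], 0.7],
    [[0, 0, 0], [0, -230, 0], 0.8],
    [[0, 0, 0], [0, -250, 0], 1],
    [[0, 0, 0], [0, -250, 0], 1]
  ]
}}

```text
clock: 7.35
ee_pos: [0.5427, 0.3093, 0.3189]
orientation: [-90.8, -0.2, 85.0]
wrist_force: [0.1, 1.1, -0.1]
gripper_width: 0.0857
```

```bash
python3 - <<'E'
from h import *
im,d,T=cap('wrist','w4.png')
E
```

```text
(no output)
```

View pics/w4.png

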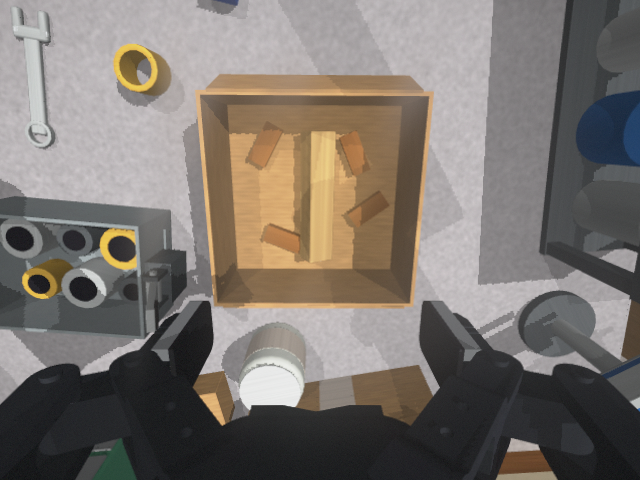

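The offcut lies flat in the carton at (318,195). Next is a clear view of the box.

```bash
python3 - <<'E'
from h import *
delta([0.596,0.0,0.28],Rdown(-10))
E
```

```text
turn [ 0.3 95.   0.5] shift [-302.8   35.9  -80.9] dist 315.5 ang 95.0
```

Emit:
{"method": "step_arm", "body": {
  "moves": [
    [[0, 95, 0], [-303, 36, -81], 1],
    [[0, 95, 0], [-303, 36, -81], 1],
    [[0, 95, 0], [-303, 36, -81], 1],
    [[0, 95, 0], [-303, 36, -81], 1],
    [[0, 95, 0], [-303, 36, -81], 1],
    [[0, 95, 0], [-303, 36, -81], 1],
    [[0, 95, 0], [-303, 36, -81], 1],
    [[0, 95, 0], [-303, 36, -81], 1],
    [[0, 95, 0], [-303, 36, -81], 1],
    [[0, 95, 0], [-303, 36, -81], 1]
  ]
}}

```text
clock: 8.4
ee_pos: [0.5946, -0.0007, 0.2773]
orientation: [-89.9, -0.2, -1.3]
wrist_force: [0.4, -0.0, 0.1]
gripper_width: 0.0852
```

Emit:
{"method": "step_arm", "body": {
  "moves": [
    [[0, 9, 0], [0, 0, 0], 1],
    [[0, 9, 0], [0, 0, 0], 1],
    [[0, 9, 0], [0, 0, 0], 1]
  ]
}}

```text
clock: 8.7
ee_pos: [0.5936, -0.0006, 0.2756]
orientation: [-89.9, -0.0, -10.2]
wrist_force: [0.2, -0.2, 0.6]
gripper_width: 0.0854
```

```bash
python3 - <<'E'
from h import *
im,d,T=cap('wrist','w5.png')
s=bot.sense();print(s['joint_pos'].round(1))
cv2.imwrite('pics/w5b.png',cv2.resize(im[60:340,180:460],None,fx=2.14,fy=2.14,interpolation=cv2.INTER_CUBIC))
P=cloud('wrist',d,T);F=P.reshape(-1,3)
m=(np.abs(F[:,2]-0.09)<0.004)&(np.hypot(*(F[:,:2]-[0.597,0.004]).T)<0.135)
G=F[m]; print(len(G),np.median(G[:,2]),cv2.minAreaRect(G[:,:2].astype(np.float32)))
E
```

```text
[-4.2 17.4 80.1  0.1 82.5  6. ]
3652 0.08916163072382968 ((0.5983601808547974, 0.01098775863647461), (0.21493737399578094, 0.1409713178873062), 79.70482635498047)
```

View pics/w5.png

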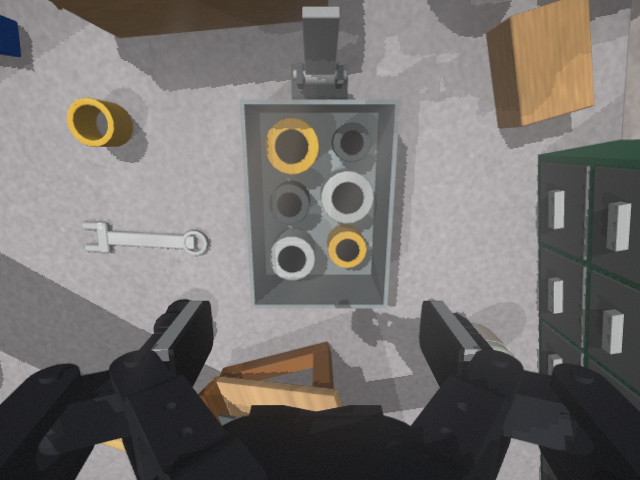

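View pics/w5b.png

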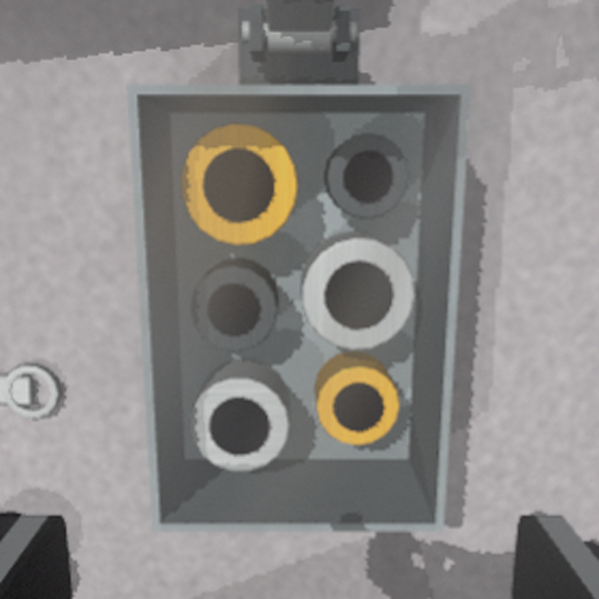

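```bash
cat > fit.py <<'E'
from h import *
from scipy.optimize import least_squares
def band(F,c0=(0.597,0.004),r=0.13,z0=0.089):
    m=(np.abs(F[:,2]-z0)<0.004)&(np.hypot(*(F[:,:2]-c0).T)<r); return F[m]
def fitbox(G,p0=(0.597,0.004,-0.17)):
    def q(p):
        c,s=np.cos(p[2]),np.sin(p[2]); d=G[:,:2]-p[:2]; return np.c_[d[:,0]*c+d[:,1]*s,-d[:,0]*s+d[:,1]*c]
    def f(p):
        a=np.abs(q(p))-[0.068,0.098]
        return np.where((a>0).all(1),np.hypot(*a.T),np.abs(a.max(1)))
    r=least_squares(f,p0,loss='cauchy',f_scale=0.001); return r.x,np.median(f(r.x))
E
python3 - <<'E'
from fit import *
for n,fn in(('wrist','w1.png'),('wrist','w5.png'),('top','top0.png'),('scene','scene0.png')):
    z=np.load(f'pics/{fn}.npz'); P=cloud(n,z['d'],z['T']); G=band(P.reshape(-1,3)); p,e=fitbox(G)
    print(fn,len(G),np.median(G[:,2]),p[:2].round(4),np.degrees(p[2]).round(2),e)
z=np.load('pics/w5.png.npz')
uv=np.array([[129,87],[467,87],[156,527],[441,527]])/2.14+[180,60]
C=onplane('wrist',uv,z['T'],0.09);print(C.round(4),C.mean(0),[np.linalg.norm(C[a]-C[b]) for a,b in((0,1),(2,3),(0,2),(1,3))]);y=C[0]+C[1]-C[2]-C[3];print(np.degrees(np.arctan2(y[1],y[0]))-90)
# overlay of fit
E
```

```text
w1.png 3560 0.08913738766844884 [0.5968 0.0048] -10.23 0.0011583954463610588
w5.png 3787 0.08911574687386464 [0.5969 0.0048] -10.3 0.001224209218162381
top0.png 694 0.08970310318257718 [0.5954 0.005 ] -10.21 0.0011739029964603423
scene0.png 681 0.08839345198452053 [0.5979 0.0067] -10.14 0.0014055703301902728
[[ 0.547   0.1137  0.09  ]
 [ 0.6822  0.0894  0.09  ]
 [ 0.5134 -0.0798  0.09  ]
 [ 0.6479 -0.104   0.09  ]] [0.59759218 0.00482    0.09      ] [np.float64(0.1373421076104936), np.float64(0.13666045139755995), np.float64(0.19630736056912898), np.float64(0.19635538755909404)]
-9.961747285296966
```

```bash
python3 - <<'E'
from h import *
z=np.load('pics/top0.png.npz'); T=z['T'];P=cloud('top',z['d'],T)
# plate polygon in crop coords
poly=np.array([[200,175],[690,140],[665,460],[190,495]])/5+[435,190]
mk=np.zeros((480,640),np.uint8); cv2.fillPoly(mk,[poly.astype(np.int32)],1)
hx=np.array([[355,295],[570,390]])/5+[435,190]; mk[int(hx[0,1]):int(hx[1,1])+1,int(hx[0,0]):int(hx[1,0])+1]=0
G=P[(mk>0)&np.isfinite(P[...,2])]; c=G.mean(0); n=np.linalg.svd(G-c,full_matrices=False)[2][2]; n*=np.sign(n[2])
print('plane',c,n,np.degrees(np.arccos(n[2])),np.degrees(np.arctan2(-n[1],-n[0])), (np.abs((G-c)@n)).mean())
# corners by ray-plane
cor=np.array([[192,163],[703,128],[671,470],[181,508]])/5+[435,190]
s=slopes('top',cor); r=np.c_[s,np.ones(4)]@T[:3,:3].T; t=((c-T[:3,3])@n)/(r@n); C=T[:3,3]+r*t[:,None]
print(C.round(4),C.mean(0),[np.linalg.norm(C[i]-C[(i+1)%4]).round(4) for i in range(4)])
y=C[0]-C[1]+C[3]-C[2]; y/=np.linalg.norm(y); x=np.cross(y,n); print('x',x,'y',y,'yaw',np.degrees(np.arctan2(-y[0],y[1])))
g=C.mean(0)+n*0.028; print('grip',g)
x=x/np.linalg.norm(x)
Rt=np.c_[x,-n,np.cross(x,-n)]
np.savez('lid0.npz',g=g,R=Rt,n=n)
delta(g+n*0.13,Rt)
E
```

```text
plane [ 0.50674361 -0.32029303  0.09719815] [-0.45274393 -0.04831047  0.89033085] 27.085148630141163 6.090753734338898 0.0012078725342921934
[[ 0.5592 -0.2144  0.1296]
 [ 0.579  -0.4182  0.1286]
 [ 0.4485 -0.4349  0.0614]
 [ 0.429  -0.2286  0.0626]] [ 0.50390393 -0.32400118  0.09555293] [np.float64(0.2048), np.float64(0.1477), np.float64(0.2072), np.float64(0.1471)]
x [0.88653584 0.08230559 0.45528013] y [-0.095274    0.99543553  0.00556561] yaw 5.467175340080038
grip [ 0.4912271  -0.32535388  0.1204822 ]
turn [  3.9 -15.3 -26.8] shift [-100.6   39.2 -354.5] dist 370.5 ang 31.1
```

Emit:
{"method": "step_arm", "body": {
  "moves": [
    [[2, -7, -13], [-50, -10, -177], 1],
    [[4, -15, -27], [-101, 39, -354], 1],
    [[4, -15, -27], [-101, 39, -354], 1],
    [[4, -15, -27], [-101, 39, -354], 1],
    [[4, -15, -27], [-101, 39, -354], 1],
    [[4, -15, -27], [-101, 39, -354], 1],
    [[4, -15, -27], [-101, 39, -354], 1],
    [[4, -15, -27], [-101, 39, -354], 1],
    [[4, -15, -27], [-101, 39, -354], 1],
    [[4, -15, -27], [-101, 39, -354], 1]
  ]
}}

```text
clock: 9.75
ee_pos: [0.4311, -0.3336, 0.2359]
orientation: [-89.5, -27.3, 4.8]
wrist_force: [1.1, -0.7, -0.5]
gripper_width: 0.0858
```

```bash
python3 - <<'E'
from h import *
im,d,T=cap('wrist','w6.png')
s=bot.sense();print(s['joint_pos'].round(1),s['ee_pos'])
z=np.load('lid0.npz'); delta(z['g']+z['n']*0.13,z['R'])
E
```

```text
[-58.7   8.5 104.9  29.3  57.8 -77.6] [ 0.43158116 -0.33156607  0.23597709]
turn [ 0.  -0.4  0.2] shift [ 0.8  0.1 -0.1] dist 0.8 ang 0.4
```

View pics/w6.png

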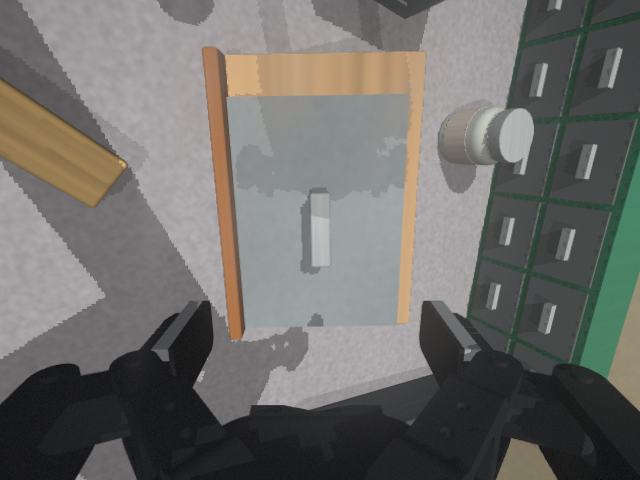

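```bash
python3 - <<'E'
from h import *
z=np.load('pics/w6.png.npz'); T=z['T'];P=cloud('wrist',z['d'],T); im=z['im']
cv2.imwrite('pics/w6b.png',cv2.resize(im[80:340,200:440],None,fx=2.3,fy=2.3,interpolation=cv2.INTER_CUBIC))
mk=np.zeros((480,640),np.uint8); cv2.fillPoly(mk,[np.array([[235,104],[402,102],[392,300],[250,300]])],1); mk[180:280,290:345]=0
G=P[(mk>0)&np.isfinite(P[...,2])]; c=np.median(G,0); n=np.linalg.svd(G-G.mean(0),full_matrices=False)[2][2]; n*=np.sign(n[2]); c=G.mean(0)
print('plane',c,n,np.degrees(np.arccos(n[2])),np.degrees(np.arctan2(-n[1],-n[0])),np.abs((G-c)@n).mean())
def rp(cor,off):
    s=slopes('wrist',cor); r=np.c_[s,np.ones(len(s))]@T[:3,:3].T; t=((c+n*off-T[:3,3])@n)/(r@n); return T[:3,3]+r*t[:,None]
C=rp([[228,96],[410,94],[398,325],[244,327]],0); print(C.round(4),C.mean(0),[np.linalg.norm(C[i]-C[(i+1)%4]).round(4) for i in range(4)])
y=C[0]-C[3]+C[1]-C[2]; print('yaw',np.degrees(np.arctan2(-y[0],y[1])))
print('plate grip',C.mean(0)+n*0.028)
# handle: points 30+ above plane
h=(P-c)@n; M=(h>0.028)&(h<0.045); M[:150]=0;M[290:]=0;M[:,:290]=0;M[:,345:]=0
H=P[M]; print('handle',len(H),H.mean(0)-n*0.008, np.median(h[M]))
B=(P-T[:3,3])
e=np.linalg.svd(H-H.mean(0),full_matrices=False)[2][0]; e*=np.sign(e[1]); print('hdir',e,np.degrees(np.arctan2(-e[0],e[1])))
vu=np.argwhere(M); print(vu.min(0),vu.max(0))
Hc=rp([[311,193],[328,193],[329,266],[312,267]],0.036); print('handle corners',Hc.mean(0)-n*0.008,[np.linalg.norm(Hc[i]-Hc[(i+1)%4]).round(4) for i in range(4)])
y=Hc[0]-Hc[3]+Hc[1]-Hc[2]; print('yaw',np.degrees(np.arctan2(-y[0],y[1])))
E
```

```text
plane [ 0.50423935 -0.30029114  0.09603508] [-0.45235345 -0.045049    0.89070025] 27.038627325342418 5.68722326661974 0.000570571546565078
[[ 0.4316 -0.2272  0.0629]
 [ 0.5602 -0.2148  0.1288]
 [ 0.5816 -0.4193  0.1293]
 [ 0.4505 -0.4322  0.0621]] [ 0.5059858  -0.32338036  0.09575425] [np.float64(0.145), np.float64(0.2056), np.float64(0.148), np.float64(0.2058)]
yaw 5.610479010625575
plate grip [ 0.49331991 -0.32464173  0.12069386]
handle 1537 [ 0.49217369 -0.32307113  0.12006745] 0.035955998860088996
hdir [-0.09591882  0.99537732 -0.00485486] 5.504270928735679
[191 309] [267 329]
handle corners [ 0.49270114 -0.32431412  0.12039618] [np.float64(0.0129), np.float64(0.0587), np.float64(0.0137), np.float64(0.0596)]
yaw 5.847759132355797
```

View pics/w6b.png

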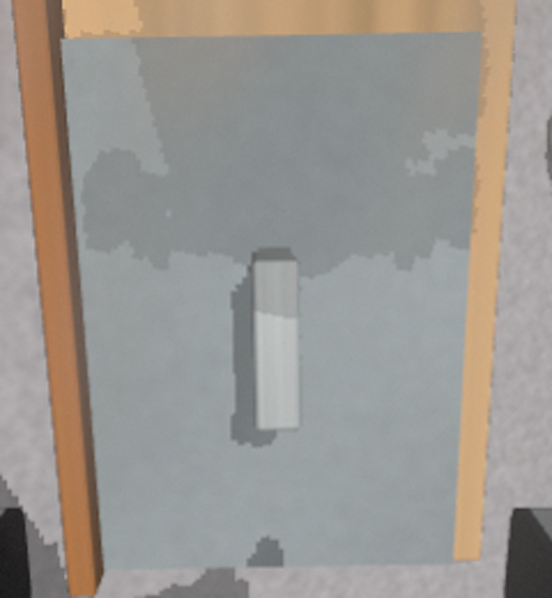

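```bash
python3 - <<'E'
from h import *
n=np.array([-0.45235,-0.0450,0.8907]); n/=np.linalg.norm(n); g=np.array([0.4928,-0.3243,0.1203])
yv=np.array([-np.sin(np.radians(5.6)),np.cos(np.radians(5.6)),0]); yv-=n*(yv@n); yv/=np.linalg.norm(yv); x=np.cross(yv,n)
Rt=np.c_[x,-n,np.cross(x,-n)]; np.savez('lid1.npz',g=g,R=Rt,n=n,y=yv,x=x)
delta(g-n*0.018,Rt)
E
```

```text
turn [-0.2 -0.6  0.3] shift [  1.6 149.1   0.7] dist 149.1 ang 0.7
```

Emit:
{"method": "step_arm", "body": {
  "moves": [
    [[0, -0.6, 0.3], [1.6, 35, 0.7], 1],
    [[0, -0.6, 0.3], [1.6, 70, 0.7], 1],
    [[0, -0.6, 0.3], [1.6, 105, 0.7], 1],
    [[0, -0.6, 0.3], [1.6, 130, 0.7], 1],
    [[0, -0.6, 0.3], [1.6, 140, 0.7], 1],
    [[0, -0.6, 0.3], [1.6, 140, 0.7], 1]
  ]
}}

```text
clock: 10.4
ee_pos: [0.4973, -0.3214, 0.1113]
orientation: [-89.6, -26.9, 5.7]
wrist_force: [-0.3, 0.5, -0.4]
gripper_width: 0.0856
```

```bash
python3 - <<'E'
from h import *
im,d,T=cap('wrist','w7.png')
z=np.load('lid1.npz'); print(bot.sense()['wrist_force']); delta(z['g']-z['n']*0.018,z['R'])
E
```

```text
[-0.66858168  0.50601653  0.22259488]
turn [-0.3  0.1 -0.1] shift [-0.6  8.9 -1.5] dist 9.0 ang 0.3
```

View pics/w7.png

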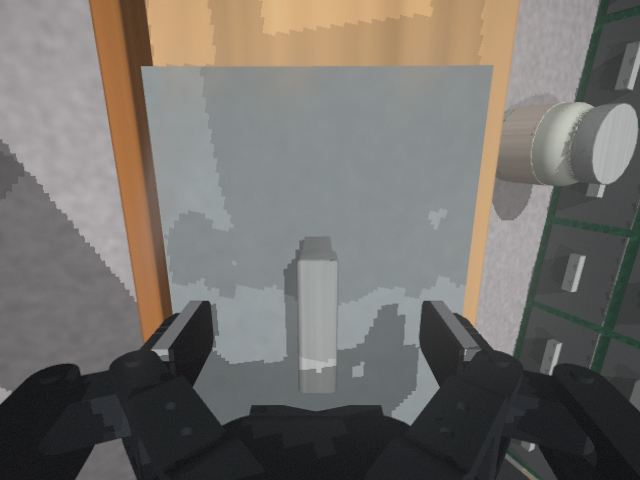

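The handle at (318,325) is centred between the jaws at (212) and (422).

Emit:
{"method": "step_arm", "body": {
  "moves": [
    [[0, 0, 0], [-0.6, 5, -1.5], 1],
    [[0, 0, 0], [-0.6, 9, -1.5], 1],
    [[0, 0, 0], [-0.6, 9, -1.5], 0],
    [[0, 0, 0], [-0.6, 9, -1.5], 0],
    [[0, 0, 0], [-0.6, 9, -1.5], 0],
    [[0, 0, 0], [-0.6, 9, -1.5], 0],
    [[0, 0, 0], [-0.6, 9, -1.5], 0],
    [[0, 0, 0], [-0.6, 9, -1.5], 0],
    [[0, 0, 0], [-0.6, 9, -1.5], 0]
  ],
  "force": 70
}}

```text
clock: 11.35
ee_pos: [0.5009, -0.3237, 0.1044]
orientation: [-89.8, -27.0, 5.7]
wrist_force: [-5.0, -1.2, 4.8]
gripper_width: 0.0147
```

Emit:
{"method": "step_arm", "body": {
  "moves": [
    [[0, 0, 0], [0, 0, 0], 0],
    [[0, 0, 0], [0, -8, 0], 0],
    [[0, 0, 0], [0, -20, 0], 0],
    [[0, 0, 0], [0, -40, 0], 0],
    [[0, 0, 0], [0, -65, 0], 0],
    [[0, 0, 0], [10, -95, 0], 0],
    [[0, 0, 0], [25, -125, 0], 0],
    [[0, 0, 0], [35, -140, 0], 0],
    [[0, 0, 0], [35, -140, 0], 0]
  ]
}}

```text
clock: 12.25
ee_pos: [0.4696, -0.3292, 0.249]
orientation: [-90.2, -27.2, 5.9]
wrist_force: [0.8, -0.5, -3.2]
gripper_width: 0.0145
```

```bash
python3 - <<'E'
from h import *
im,d,T=cap('wrist','w8.png')
s=bot.sense();print(s['wrist_force'],s['torque'],s['gripper_width'],s['joint_pos'].round(1))
delta([0.59,-0.03,0.30],Rdown(-10.2))
E
```

```text
[-0.20550641 -0.17899172 -3.02683654] [-0.09998839  0.46087111 -0.01108647] 0.014519415201425058 [-54.2   9.5 101.7  27.8  57.8 -72.8]
turn [-3.8 15.7 26.9] shift [158.7  21.3 284.2] dist 326.2 ang 31.4
```

View pics/w8.png

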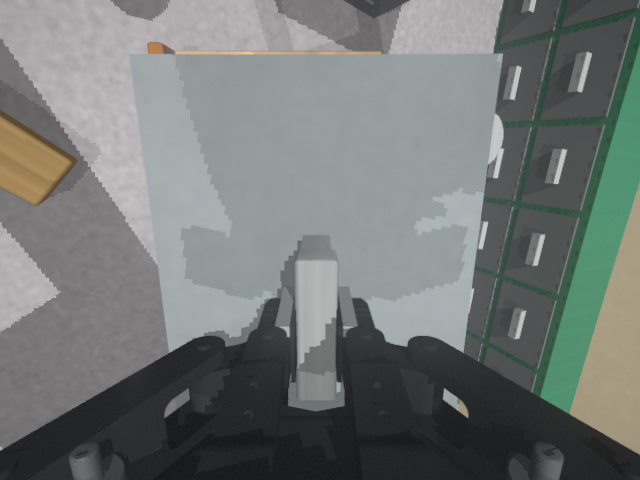

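```bash
cat > lidfit.py <<'E'
from h import *
def lidin(fn):
    z=np.load(f'pics/{fn}.npz'); c=np.array(vision.calibration('wrist')['hand_eye']); P=cloud('wrist',z['d'],c)  # tool coords
    mk=np.zeros((480,640),bool); mk[80:225,190:440]=1
    G=P[mk&np.isfinite(P[...,2])]; G=G[np.abs(G[:,1]-0.009)<0.02]; m=G.mean(0); n=np.linalg.svd(G-m,full_matrices=False)[2][2]; n*=-np.sign(n[1])
    print('plane pt',m.round(4),'n',n.round(4),'y at 0:',(m@n)/n[1]*1000)
    h=np.abs((P-m)@n)<0.004
    pts=[];
    L=[];Rr=[];Tt=[]
    for v in range(80,230,3):
        u=np.where(h[v])[0]; u=u[(u>80)&(u<560)]
        if len(u): L.append(P[v,u.min()]); Rr.append(P[v,u.max()])
    for u in range(180,460,3):
        v=np.where(h[:,u])[0]
        if len(v): Tt.append(P[v.min(),u])
    L,Rr,Tt=map(np.array,(L,Rr,Tt))
    def line(A,i,j):  # A[:,j]=k*A[:,i]+b robust
        k,b=np.polyfit(A[:,i],A[:,j],1)
        for _ in range(5):
            r=A[:,j]-k*A[:,i]-b; g=np.abs(r)<max(0.0012,1.5*np.median(np.abs(r))); k,b=np.polyfit(A[g,i],A[g,j],1)
        return k,b
    kl,bl=line(L,2,0); kr,br=line(Rr,2,0); kt,bt=line(Tt,0,2)
    print('left x=%.4f*z+%.4f right x=%.4f*z+%.4f width@0 %.4f | far z=%.4f*x+%.4f'%(kl,bl,kr,br,br-bl,kt,bt))
    k=(kl+kr)/2; print('angle(deg) sides',np.degrees(np.arctan(k)),'far',np.degrees(np.arctan(-kt)))
    zc=bt-0.103; print('centre x %.4f z %.4f'%((bl+br)/2+k*zc,zc))
E
python3 -c "
from lidfit import *
lidin('w8.png')"
```

```text
plane pt [-0.0015  0.0104  0.0651] n [-2.0e-04 -1.0e+00  2.6e-03] y at 0: 10.216948539109428
left x=-0.0053*z+-0.0735 right x=-0.0007*z+0.0718 width@0 0.1453 | far z=-0.0000*x+0.1025
angle(deg) sides -0.1698044931402901 far 0.001693854487548343
centre x -0.0008 z -0.0005
```

```bash
python3 - <<'E'
from h import *
delta([0.5975,0.0052,0.25],Rdown(-10.2))
delta([0.57,-0.05,0.29],Rdown(-10.2))
E
```

```text
turn [-3.8 15.7 26.9] shift [145.8  70.9 318.4] dist 357.3 ang 31.4
turn [-3.8 15.7 26.9] shift [134.7  20.2 266.3] dist 299.1 ang 31.4
```

Emit:
{"method": "step_arm", "body": {
  "moves": [
    [[-0.5, 2, 3.4], [15, -20, 25], 0],
    [[-1, 4, 7], [30, -20, 60], 0],
    [[-1.5, 6, 10], [48, -10, 95], 0],
    [[-2, 8, 13.5], [65, 0, 130], 0],
    [[-2.4, 10, 17], [83, 8, 165], 0],
    [[-2.9, 12, 20.5], [100, 14, 200], 0],
    [[-3.4, 14, 24], [118, 18, 235], 0],
    [[-3.8, 15.7, 26.9], [135, 20, 266], 0],
    [[-3.8, 15.7, 26.9], [135, 20, 266], 0],
    [[-3.8, 15.7, 26.9], [135, 20, 266], 0]
  ]
}}

```text
clock: 13.3
ee_pos: [0.5697, -0.0493, 0.288]
orientation: [-90.0, 0.3, -10.0]
wrist_force: [0.4, -0.9, -3.3]
gripper_width: 0.0148
```

```bash
python3 - <<'E'
from h import *
s=bot.sense();print(s['wrist_force'],s['joint_pos'].round(1),s['gripper_width'])
delta([0.5975,0.0052,0.20],Rdown(-10.2))
E
```

```text
[ 0.40673584 -0.85155683 -3.34712151] [-9.2 15.3 81.3 -0.  83.6  0.8] 0.014844823804273
turn [ 0.   0.2 -0.3] shift [18.4 87.9 58.5] dist 107.1 ang 0.3
```

Emit:
{"method": "step_arm", "body": {
  "moves": [
    [[0, 0.1, -0.2], [9, 15, 29], 0],
    [[0, 0.2, -0.3], [18.4, 40, 58.5], 0],
    [[0, 0.2, -0.3], [18.4, 70, 58.5], 0],
    [[0, 0.2, -0.3], [18.4, 88, 58.5], 0],
    [[0, 0.2, -0.3], [18.4, 88, 58.5], 0],
    [[0, 0.2, -0.3], [18.4, 88, 58.5], 0]
  ]
}}

```text
clock: 13.9
ee_pos: [0.5964, 0.0039, 0.1993]
orientation: [-90.0, 0.1, -10.3]
wrist_force: [-0.2, 0.1, -1.1]
gripper_width: 0.0143
```

```bash
python3 - <<'E'
from lidfit import *
im,d,T=cap('wrist','w9.png'); lidin('w9.png'); cap('scene','s9.png'); cap('top','t9.png')
s=bot.sense(); print(s['ee_pos'],s['wrist_force'],s['torque'])
delta([0.5975,0.0052,0.104],Rdown(-10.2))
E
```

```text
plane pt [-0.0011  0.0108  0.065 ] n [-5.0e-04 -1.0e+00  2.6e-03] y at 0: 10.659511157318306
left x=-0.0093*z+-0.0728 right x=-0.0047*z+0.0724 width@0 0.1452 | far z=0.0002*x+0.1023
angle(deg) sides -0.4020558764421303 far -0.012677002213230188
centre x -0.0002 z -0.0007
[0.59829835 0.00436391 0.20136646] [ 0.12195043 -0.65139071 -2.37553845] [ 0.00469915 -0.05001391  0.01353737]
turn [-0.  -0.1  0.2] shift [-1.3 97.4  0.7] dist 97.4 ang 0.2
```

View pics/w9.png

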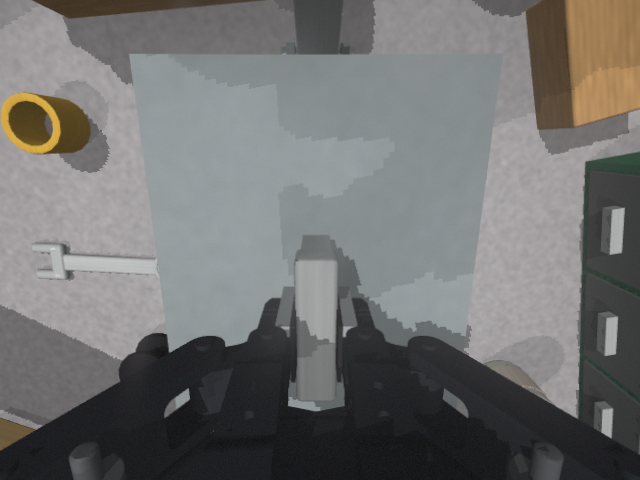

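View pics/s9.png

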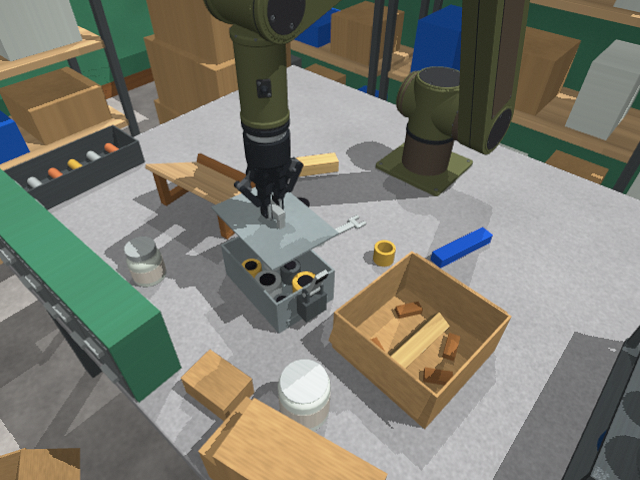

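Emit:
{"method": "step_arm", "body": {
  "moves": [
    [[0, 0, 0], [-0.8, 20, 0.7], 0],
    [[0, 0, 0], [-0.8, 40, 0.7], 0],
    [[0, 0, 0], [-0.8, 60, 0.7], 0],
    [[0, 0, 0], [-0.8, 70, 0.7], 0],
    [[0, 0, 0], [-0.8, 76, 0.7], 0],
    [[0, 0, 0], [-0.8, 76, 0.7], 0],
    [[0, 0, 0], [-0.8, 76, 0.7], 0]
  ]
}}

```text
clock: 14.75
ee_pos: [0.5987, 0.005, 0.1263]
orientation: [-90.0, -0.3, -10.3]
wrist_force: [0.2, -0.5, -2.6]
gripper_width: 0.0147
```

```bash
python3 - <<'E'
from h import *
for i in range(3):
    s=bot.sense(); print(s['ee_pos'],s['wrist_force'].round(2)); delta([0.5975,0.0052,0.104],Rdown(-10.2)); vision.capture('top')
cap('scene','s10.png'); im,_,_=cap('top','t10.png')
im2=np.load('pics/s10.png.npz')['im']; cv2.imwrite('pics/s10b.png',cv2.resize(im2[190:340,190:360],None,fx=4.6,fy=4,interpolation=cv2.INTER_CUBIC))
E
```

```text
[0.59870327 0.00504091 0.12632751] [ 0.23 -0.5  -2.63]
turn [-0.  -0.1  0.3] shift [-1.3 22.3 -0.1] dist 22.4 ang 0.3
[0.59880776 0.00505937 0.12647772] [-0.06  0.43 -3.33]
turn [-0.  -0.1  0.3] shift [-1.4 22.5 -0.1] dist 22.5 ang 0.3
[0.59877423 0.00508757 0.1264582 ] [-0.13  0.69 -2.14]
turn [-0.  -0.1  0.3] shift [-1.4 22.5 -0.1] dist 22.5 ang 0.3
```

View pics/s10b.png

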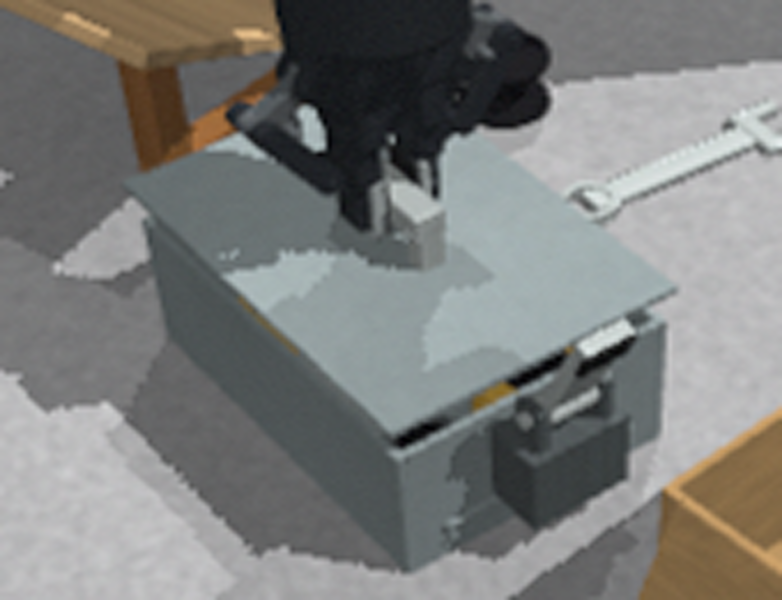

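Emit:
{"method": "step_arm", "body": {
  "moves": [
    [[0, 0, 0.3], [-1.3, 4, 0], 0],
    [[0, 0, 0.3], [-1.3, 7, 0], 0],
    [[0, 0, 0.3], [-1.3, 10, 0], 0],
    [[0, 0, 0.3], [-1.3, 13, 0], 0],
    [[0, 0, 0.3], [-1.3, 13, 0], 0]
  ]
}}

```text
clock: 15.5
ee_pos: [0.5966, 0.0054, 0.1123]
orientation: [-90.0, 0.1, -10.3]
wrist_force: [0.7, -0.6, -2.4]
gripper_width: 0.0149
```

```bash
python3 - <<'E'
from h import *
s=bot.sense(); print(s['ee_pos'],s['wrist_force'].round(2),s['torque'].round(2)); delta([0.5975,0.0052,0.104],Rdown(-10.2))
E
```

```text
[0.59660087 0.00539371 0.11229884] [ 0.68 -0.56 -2.38] [-0.02  0.03  0.04]
turn [ 0.  -0.1 -0.1] shift [ 0.9  8.3 -0. ] dist 8.3 ang 0.1
```

No contact so far, with the skirt in by about 6 mm. I'll continue slowly.

Emit:
{"method": "step_arm", "body": {
  "moves": [
    [[0, 0, 0], [0.5, 2, 0], 0],
    [[0, 0, 0], [0.5, 4, 0], 0],
    [[0, 0, 0], [0.5, 5, 0], 0],
    [[0, 0, 0], [0.5, 6, 0], 0],
    [[0, 0, 0], [0.5, 6, 0], 0]
  ]
}}

```text
clock: 16.0
ee_pos: [0.597, 0.0053, 0.1062]
orientation: [-90.0, 0.1, -10.3]
wrist_force: [0.5, -0.1, -3.5]
gripper_width: 0.0148
```

Emit:
{"method": "step_arm", "body": {
  "moves": [
    [[0, 0, 0], [0, 1, 0], 0],
    [[0, 0, 0], [0, 2, 0], 0],
    [[0, 0, 0], [0, 2, 0], 0]
  ]
}}

```text
clock: 16.3
ee_pos: [0.5971, 0.0053, 0.1042]
orientation: [-90.0, 0.1, -10.3]
wrist_force: [-0.2, -0.6, -2.3]
gripper_width: 0.0149
```

Emit:
{"method": "step_arm", "body": {
  "moves": [
    [[0, 0, 0], [0, 1, 0], 0],
    [[0, 0, 0], [0, 1.5, 0], 0],
    [[0, 0, 0], [0, 1.5, 0], 0]
  ]
}}

```text
clock: 16.6
ee_pos: [0.5972, 0.0053, 0.1039]
orientation: [-90.0, 0.1, -10.3]
wrist_force: [-3.1, -0.3, 4.7]
gripper_width: 0.0148
```

```bash
python3 - <<'E'
from h import *
im,d,T=cap('top','t11.png');P=cloud('top',d,T); cap('scene','s11.png')
im2=np.load('pics/s11.png.npz')['im']; cv2.imwrite('pics/s11b.png',cv2.resize(im2[190:340,190:360],None,fx=4.6,fy=4,interpolation=cv2.INTER_CUBIC))
E
```

```text
(no output)
```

View pics/s11b.png

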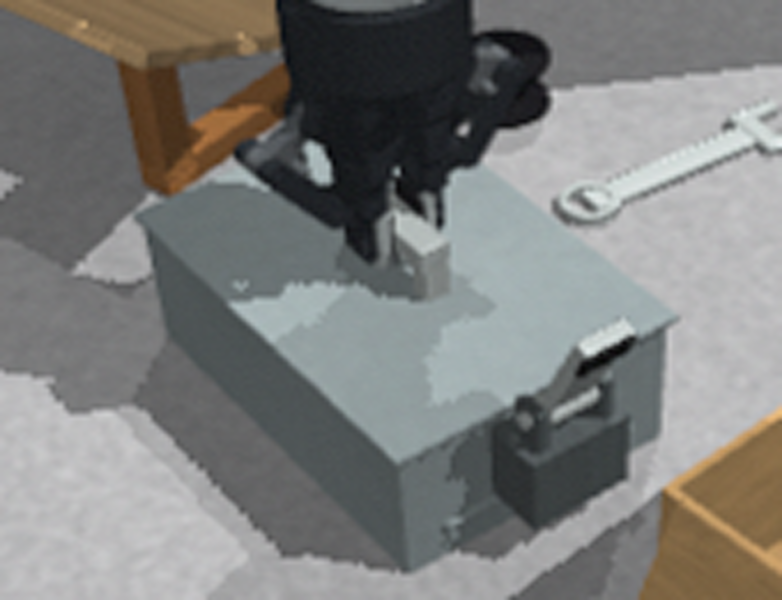

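The lid made contact at the expected height and looks flush all round. Releasing it.

Emit:
{"method": "step_arm", "body": {
  "moves": [
    [[0, 0, 0], [0, 0, 0], 0.5],
    [[0, 0, 0], [0, 0, 0], 0.7],
    [[0, 0, 0], [0, 0, 0], 0.7],
    [[0, 0, 0], [0, 0, 0], 0.7],
    [[0, 0, 0], [0, -20, 0], 0.7],
    [[0, 0, 0], [0, -60, 0], 0.7],
    [[0, 0, 0], [0, -110, 0], 0.7],
    [[0, 0, 0], [0, -160, -20], 0.7],
    [[0, 0, 0], [0, -180, -30], 0.7],
    [[0, 0, 0], [0, -180, -30], 0.7]
  ]
}}

```text
clock: 17.7
ee_pos: [0.5945, -0.0258, 0.2889]
orientation: [-90.0, -0.5, -10.3]
wrist_force: [1.5, 0.1, -0.4]
gripper_width: 0.0595
```

```bash
python3 - <<'E'
from h import *
im,d,T=cap('wrist','w12.png'); P=cloud('wrist',d,T); np.save('pics/P12.npy',P)
cx=np.array([0.597,0.005]); a=np.radians(-10.2); Rb=np.array([[np.cos(a),-np.sin(a)],[np.sin(a),np.cos(a)]])
Q=P.copy(); Q[...,:2]=(P[...,:2]-cx)@Rb
F=Q.reshape(-1,3)
m=(np.abs(F[:,0])<0.065)&(np.abs(F[:,1])<0.095)&(np.abs(F[:,2]-0.094)<0.012); G=F[m]
A=np.c_[G[:,:2],np.ones(len(G))]; k=np.linalg.lstsq(A,G[:,2],rcond=None)[0]; print('lid top z',k[2],'tilt mm/m',k[:2]*1000)
m=(np.abs(F[:,2]-0.094)<0.005)&(np.hypot(F[:,0],F[:,1])<0.14); G=F[m]; print(cv2.minAreaRect(G[:,:2].astype(np.float32)))
m=(F[:,2]>0.1)&(F[:,1]>0.108)&(F[:,1]<0.18)&(np.abs(F[:,0])<0.03); G=F[m]; print('clamp in box frame',len(G),G.min(0),G.max(0))
for y0 in np.arange(0.11,0.18,0.006):
    g=G[(G[:,1]>=y0)&(G[:,1]<y0+0.006)&(np.abs(G[:,0])<0.01)]
    if len(g): print(y0.round(3),len(g),np.median(g[:,2]).round(4),g[:,2].min().round(4),g[:,2].max().round(4))
E
```

```text
lid top z 0.09330493233724163 tilt mm/m [ 0.54473256 -1.24896143]
((-0.00020760297775268555, 0.010863646864891052), (0.22898688912391663, 0.14708594977855682), 89.91744232177734)
clamp in box frame 2116 [-0.02137255  0.10889923  0.100035  ] [0.02153851 0.13338629 0.15089289]
0.11 221 0.1048 0.1001 0.1083
0.116 328 0.1136 0.1051 0.1224
0.122 431 0.1284 0.1184 0.1381
0.128 429 0.1435 0.1342 0.1509
```

View pics/w12.png

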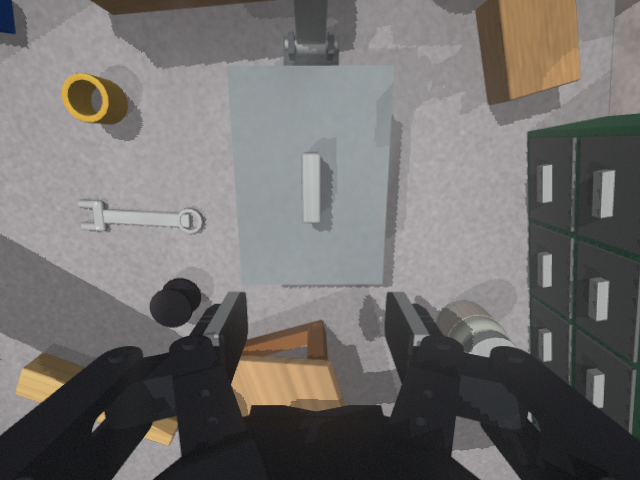

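The lid is flat, with its edges centred on the box. The clamp leans about 112° and its tip shows at (310,10). I'll plan the clamp sweep with the fingers shut.

```bash
cat > cl.py <<'E'
from h import *
def tgt(yb,z,xb=0): return [0.597+0.1771*yb+0.984*xb,0.005+0.9842*yb-0.1771*xb,z]
def boxpos():
    p=np.array(bot.sense()['ee_pos']); d=p[:2]-[0.597,0.005]; a=np.radians(-10.2); return np.array([d[0]*np.cos(a)+d[1]*np.sin(a),-d[0]*np.sin(a)+d[1]*np.cos(a),p[2]])*1000
E
python3 - <<'E'
from cl import *
print(boxpos())
delta(tgt(0.175,0.27),Rdown(-10.2)); delta(tgt(0.175,0.148),Rdown(-10.2))
for th in [112,100,90,80,70,60,50,40,30,20,10,0]:
    t=np.radians(th)
    for r in(70,55): print(th,r,[round(118-r*np.cos(t)+4*np.sin(t)+11,1),round(99+r*np.sin(t)+4*np.cos(t),1)],end=' ')
    print()
E
```

```text
[  1.50557385 -30.12378316 286.06908303]
turn [-0.  -0.1  0.2] shift [ -2.   16.2 205.1] dist 205.8 ang 0.2
turn [-0.  -0.1  0.2] shift [ -2.4 138.2 205. ] dist 247.3 ang 0.2
112 70 [np.float64(158.9), np.float64(162.4)] 112 55 [np.float64(153.3), np.float64(148.5)] 
100 70 [np.float64(145.1), np.float64(167.2)] 100 55 [np.float64(142.5), np.float64(152.5)] 
90 70 [np.float64(133.0), np.float64(169.0)] 90 55 [np.float64(133.0), np.float64(154.0)] 
80 70 [np.float64(120.8), np.float64(168.6)] 80 55 [np.float64(123.4), np.float64(153.9)] 
70 70 [np.float64(108.8), np.float64(166.1)] 70 55 [np.float64(113.9), np.float64(152.1)] 
60 70 [np.float64(97.5), np.float64(161.6)] 60 55 [np.float64(105.0), np.float64(148.6)] 
50 70 [np.float64(87.1), np.float64(155.2)] 50 55 [np.float64(96.7), np.float64(143.7)] 
40 70 [np.float64(77.9), np.float64(147.1)] 40 55 [np.float64(89.4), np.float64(137.4)] 
30 70 [np.float64(70.4), np.float64(137.5)] 30 55 [np.float64(83.4), np.float64(130.0)] 
20 70 [np.float64(64.6), np.float64(126.7)] 20 55 [np.float64(78.7), np.float64(121.6)] 
10 70 [np.float64(60.8), np.float64(115.1)] 10 55 [np.float64(75.5), np.float64(112.5)] 
0 70 [np.float64(59.0), np.float64(103.0)] 0 55 [np.float64(74.0), np.float64(103.0)]
```

Emit:
{"method": "step_arm", "body": {
  "moves": [
    [[0, 0, 0.2], [-1, 5, 40], 0],
    [[0, 0, 0.2], [-2, 10, 80], 0],
    [[0, 0, 0.2], [-2, 16, 125], 0],
    [[0, 0, 0.2], [-2, 16, 170], 0],
    [[0, 0, 0.2], [-2, 16, 208], 0],
    [[0, 0, 0.2], [-2, 16, 208], 0],
    [[0, 0, 0.2], [-2, 16, 208], 0]
  ]
}}

```text
clock: 18.45
ee_pos: [0.6272, 0.1812, 0.2674]
orientation: [-90.1, 0.2, -10.2]
wrist_force: [-0.5, -0.5, 0.2]
gripper_width: -0.0
```

```bash
python3 - <<'E'
from cl import *
print(boxpos(), bot.sense()['gripper_width'])
cap('wrist','w13.png'); cap('scene','s13.png')
delta(tgt(0.178,0.148),Rdown(-10.2))
E
```

```text
[ -1.45266524 178.81261694 267.44250503] -1.2437283127371394e-05
turn [ 0.1 -0.1 -0.1] shift [  1.1 120.5   1.1] dist 120.5 ang 0.2
```

View pics/s13.png

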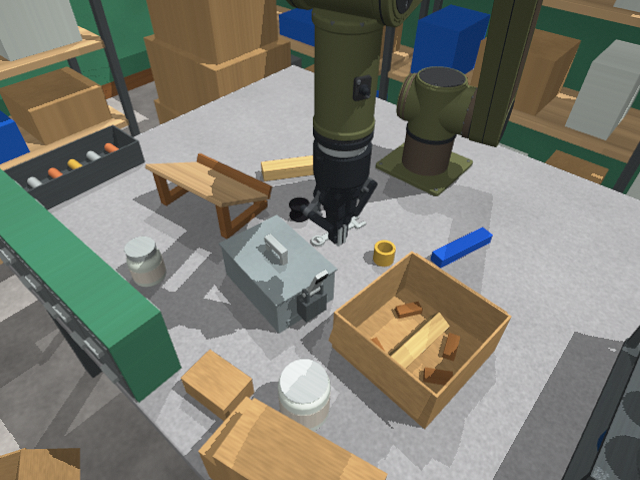

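Emit:
{"method": "step_arm", "body": {
  "moves": [
    [[0, 0, 0], [1, 40, 0], 0],
    [[0, 0, 0], [1, 80, 0], 0],
    [[0, 0, 0], [1, 110, 0], 0],
    [[0, 0, 0], [1, 119, 0], 0],
    [[0, 0, 0], [1, 119, 0], 0],
    [[0, 0, 0], [1, 119, 0], 0]
  ]
}}

```text
clock: 19.15
ee_pos: [0.6294, 0.1787, 0.151]
orientation: [-90.0, 0.0, -10.4]
wrist_force: [0.5, 0.2, -0.0]
gripper_width: 0.0
```

```bash
python3 - <<'E'
from cl import *
print(boxpos(), bot.sense()['wrist_force'])
im,_,_=cap('scene','s14.png'); cv2.imwrite('pics/s14b.png',cv2.resize(im[180:340,220:400],None,fx=4,fy=3.7,interpolation=cv2.INTER_CUBIC))
E
```

```text
[  1.10950241 176.66394542 151.02032901] [ 0.45670921  0.21783622 -0.04690478]
```

View pics/s14b.png

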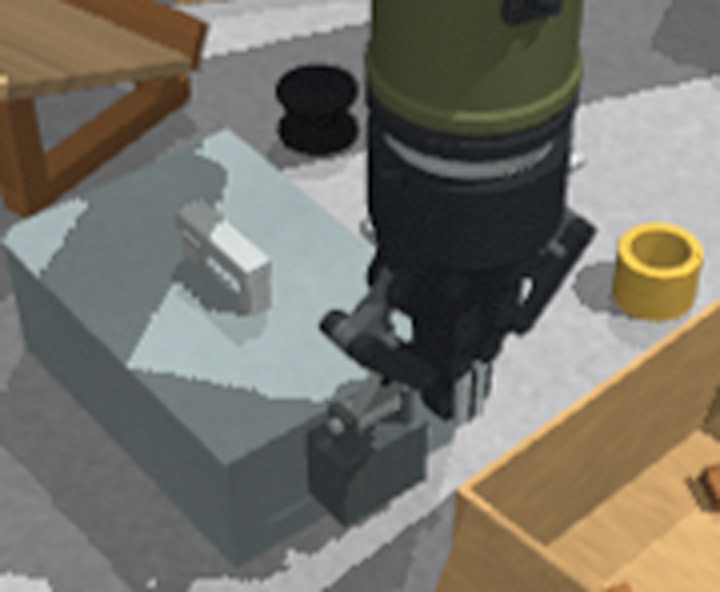

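Emit:
{"method": "step_arm", "body": {
  "moves": [
    [[0, 0, 0], [-1, 0, -8], 0],
    [[0, 0, 0], [-1, 0, -14], 0],
    [[0, 0, 0], [-1, 0, -20], 0],
    [[0, 0, 0], [-1, 0, -26], 0],
    [[0, 0, 0], [-1, 0, -32], 0],
    [[0, 0, 0], [-1, 0, -38], 0],
    [[0, 0, 0], [-1, 0, -44], 0],
    [[0, 0, 0], [-1, 0, -50], 0]
  ]
}}

```text
clock: 20.0
ee_pos: [0.6198, 0.1295, 0.1516]
orientation: [-90.0, -0.0, -10.4]
wrist_force: [0.8, 1.4, 0.9]
gripper_width: 0.0002
```

```bash
python3 - <<'E'
from cl import *
print(boxpos(), bot.sense()['wrist_force'])
im,d,T=cap('wrist','w15.png')
im,_,_=cap('scene','s15.png'); cv2.imwrite('pics/s15b.png',cv2.resize(im[180:340,220:400],None,fx=4,fy=3.7,interpolation=cv2.INTER_CUBIC))
E
```

```text
[  0.3687763  126.58462897 151.57577632] [0.81367392 1.37001405 0.86666987]
```

View pics/s15b.png

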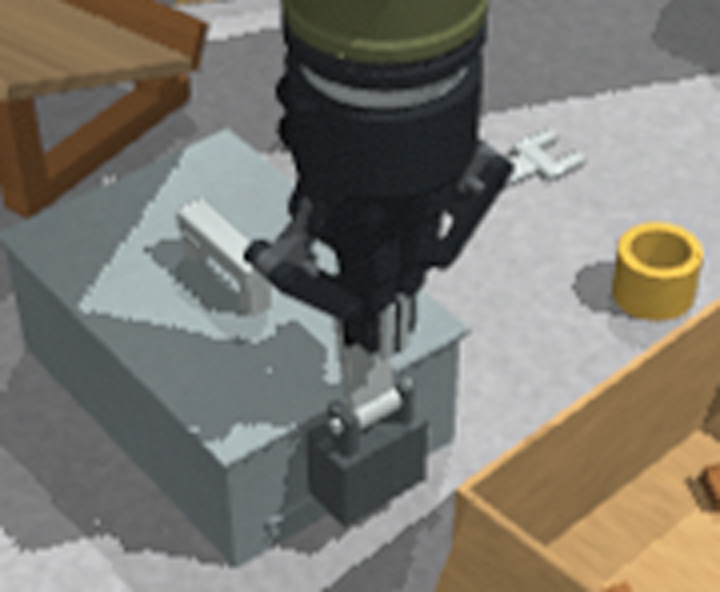

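Emit:
{"method": "step_arm", "body": {
  "moves": [
    [[0, 0, 0], [0, 0, -6], 0],
    [[0, 0, 0], [0, 1.5, -13], 0],
    [[0, 0, 0], [0, 3, -18], 0],
    [[0, 0, 0], [0, 5, -22], 0],
    [[0, 0, 0], [0, 7, -27], 0],
    [[0, 0, 0], [0, 9, -31], 0],
    [[0, 0, 0], [0, 12, -35], 0],
    [[0, 0, 0], [0, 15, -38], 0]
  ]
}}

```text
clock: 20.9
ee_pos: [0.6125, 0.0908, 0.1363]
orientation: [-90.1, -0.0, -10.4]
wrist_force: [0.5, 1.4, 1.3]
gripper_width: -0.0002
```

```bash
python3 - <<'E'
from cl import *
print(boxpos(), bot.sense()['wrist_force'])
im,_,_=cap('scene','s16.png'); cv2.imwrite('pics/s16b.png',cv2.resize(im[180:340,200:380],None,fx=4,fy=3.7,interpolation=cv2.INTER_CUBIC))
E
```

```text
[8.73738184e-02 8.72341972e+01 1.36302721e+02] [0.49368065 1.39051513 1.30801875]
```

View pics/s16b.png

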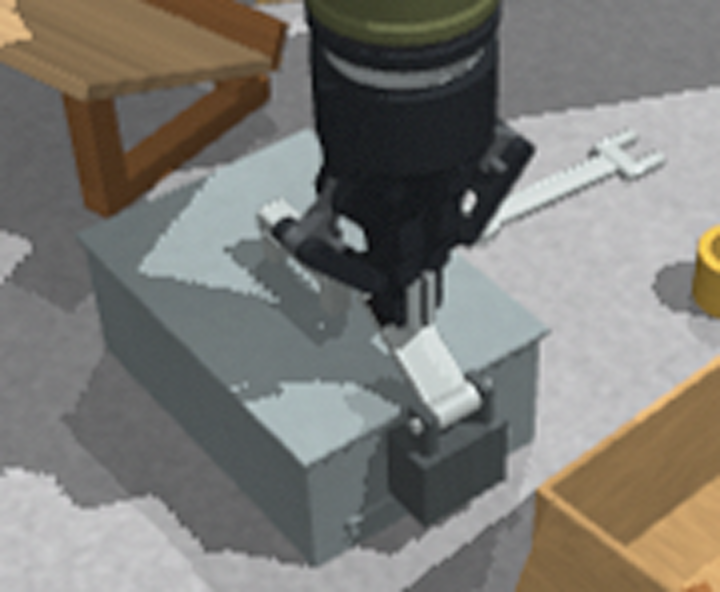

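The arm is folding over and is now around 40°. I'll continue down.

Emit:
{"method": "step_arm", "body": {
  "moves": [
    [[0, 0, 0], [0, 4, -2], 0],
    [[0, 0, 0], [0, 8, -4], 0],
    [[0, 0, 0], [0, 12, -7], 0],
    [[0, 0, 0], [0, 16, -9], 0],
    [[0, 0, 0], [0, 20, -10], 0],
    [[0, 0, 0], [0, 24, -11], 0],
    [[0, 0, 0], [0, 28, -12], 0],
    [[0, 0, 0], [0, 31, -13], 0],
    [[0, 0, 0], [0, 32, -13], 0]
  ]
}}

```text
clock: 21.85
ee_pos: [0.6096, 0.0775, 0.1033]
orientation: [-90.1, 0.1, -10.4]
wrist_force: [0.3, -0.9, 1.0]
gripper_width: -0.0002
```

```bash
python3 - <<'E'
from cl import *
print(boxpos(), bot.sense()['wrist_force'])
im,_,_=cap('scene','s17.png'); cv2.imwrite('pics/s17b.png',cv2.resize(im[180:340,200:380],None,fx=4,fy=3.7,interpolation=cv2.INTER_CUBIC))
E
```

```text
[ -0.39005583  73.5674376  103.29506956] [ 0.29336879 -0.88285096  0.95496429]
```

View pics/s17b.png

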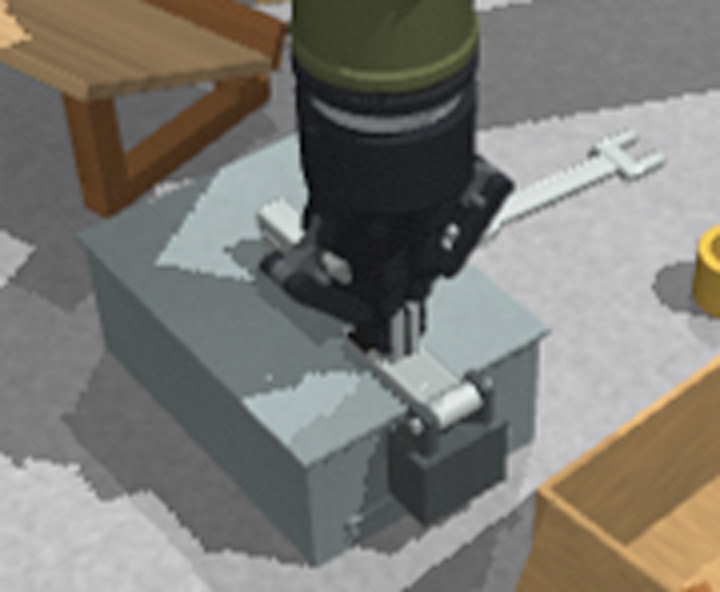

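Nearly level. I'll press until it meets a firm stop.

Emit:
{"method": "step_arm", "body": {
  "moves": [
    [[0, 0, 0], [0, 0.7, 0], 0],
    [[0, 0, 0], [0, 1.4, 0], 0],
    [[0, 0, 0], [0, 1.4, 0], 0]
  ]
}}

```text
clock: 22.2
ee_pos: [0.6095, 0.0775, 0.103]
orientation: [-90.1, 0.0, -10.4]
wrist_force: [-2.1, -0.9, 7.3]
gripper_width: -0.0001
```

Emit:
{"method": "step_arm", "body": {
  "moves": [
    [[0, 0, 0], [0, 1, 0], 0],
    [[0, 0, 0], [0, 1.8, 0], 0],
    [[0, 0, 0], [0, 1.8, 0], 0]
  ]
}}

```text
clock: 22.5
ee_pos: [0.6096, 0.0775, 0.1029]
orientation: [-90.1, -0.0, -10.4]
wrist_force: [-1.8, -1.2, 11.4]
gripper_width: -0.0002
```

Emit:
{"method": "step_arm", "body": {
  "moves": [
    [[0, 0, 0], [0, -10, 0], 0],
    [[0, 0, 0], [0, -50, 0], 0],
    [[0, 0, 0], [0, -100, -20], 0],
    [[0, 0, 0], [0, -150, -60], 0],
    [[0, 0, 0], [0, -185, -95], 0],
    [[0, 0, 0], [0, -185, -95], 0],
    [[0, 0, 0], [0, -185, -95], 0]
  ]
}}

```text
clock: 23.2
ee_pos: [0.5933, -0.017, 0.2908]
orientation: [-90.1, -0.3, -10.5]
wrist_force: [0.8, 1.4, 0.9]
gripper_width: 0.0001
```

```bash
python3 - <<'E'
from cl import *
im,d,T=cap('wrist','w18.png'); P=cloud('wrist',d,T)
a=np.radians(-10.2); Rb=np.array([[np.cos(a),-np.sin(a)],[np.sin(a),np.cos(a)]])
Q=P.copy(); Q[...,:2]=(P[...,:2]-[0.597,0.005])@Rb; F=Q.reshape(-1,3)
m=(np.abs(F[:,0])<0.065)&(np.abs(F[:,1])<0.095)&(np.abs(F[:,2]-0.094)<0.005); G=F[m]
k=np.linalg.lstsq(np.c_[G[:,:2],np.ones(len(G))],G[:,2],rcond=None)[0]; print('lid',k)
m=(np.abs(F[:,0])<0.010)&(F[:,1]>0.05)&(F[:,1]<0.108)&(F[:,2]>0.097)&(F[:,2]<0.13); G=F[m]; print('arm',len(G),np.polyfit(G[:,1],G[:,2],1),G[:,2].mean(),G[:,1].min())
m=(np.abs(F[:,2]-0.094)<0.004)&(np.abs(F[:,0])<0.09)&(np.abs(F[:,1])<0.1); G=F[m]
for y0 in(-0.09,-0.06,0,0.03,0.06,0.09):
    g=G[np.abs(G[:,1]-y0)<0.004]; print(y0,g[:,0].min().round(4),g[:,0].max().round(4))
g=F[(np.abs(F[:,2]-0.094)<0.004)&(np.abs(np.abs(F[:,0])-0.045)<0.012)&(np.abs(F[:,1])<0.12)]; print('y',g[:,1].min(),g[:,1].max())
cap('scene','s18.png'); im,_,_=cap('top','t18.png'); im=cap('scene','s18.png')[0]; cv2.imwrite('pics/s18b.png',cv2.resize(im[180:340,200:380],None,fx=4,fy=3.7,interpolation=cv2.INTER_CUBIC))
E
```

```text
lid [ 0.00048539 -0.00139831  0.09329693]
arm 1603 [-0.0340641   0.10547732] 0.10275742159745488 0.05034171650253296
-0.09 -0.0735 0.0723
-0.06 -0.0736 0.0721
0 -0.0737 0.072
0.03 -0.0733 0.0725
0.06 -0.0733 0.0732
0.09 -0.0735 0.0727
y -0.10373794966944054 0.10328483716804811
```

View pics/w18.png

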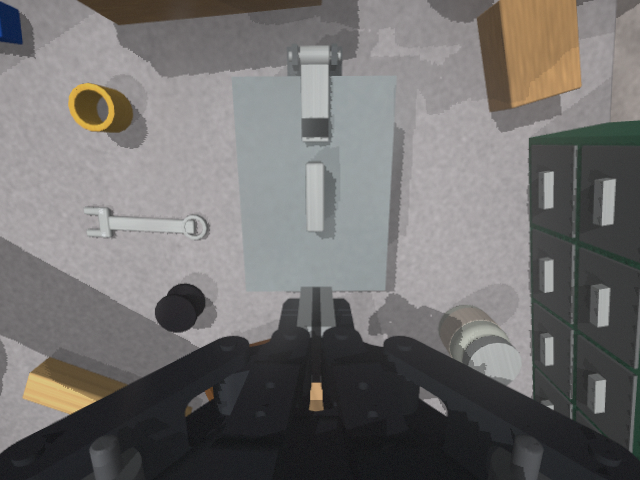

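View pics/s18.png

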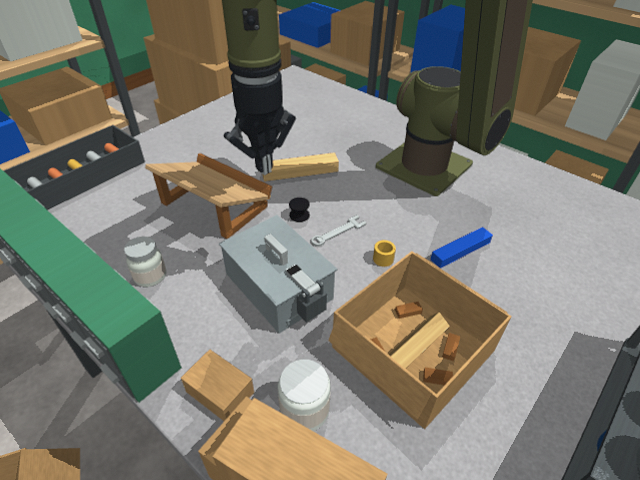

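View pics/s18b.png

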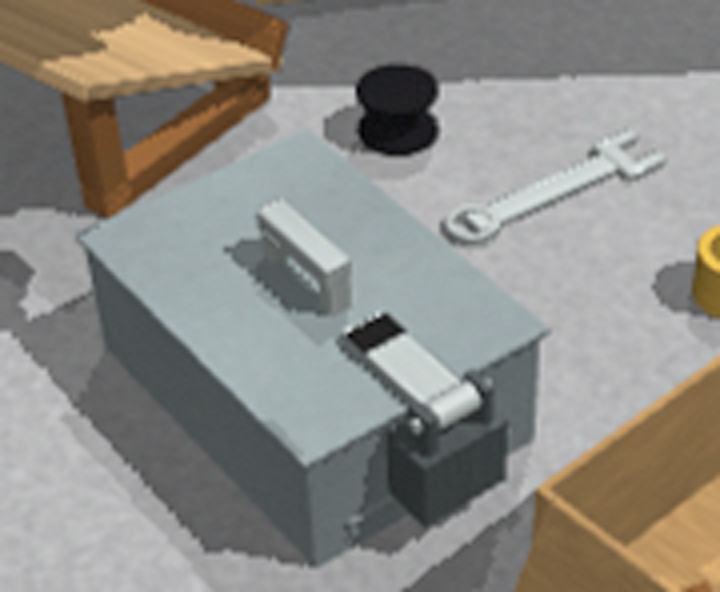

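```bash
python3 - <<'E'
from cl import *
for n,fn in(('wrist','w18.png'),('scene','s18.png'),('top','t18.png')):
    z=np.load(f'pics/{fn}.npz'); P=cloud(n,z['d'],z['T'])
    a=np.radians(-10.2); Rb=np.array([[np.cos(a),-np.sin(a)],[np.sin(a),np.cos(a)]])
    Q=P.copy(); Q[...,:2]=(P[...,:2]-[0.597,0.005])@Rb; F=Q.reshape(-1,3)
    print(n)
    for y0 in np.arange(0.04,0.115,0.006):
        g=F[(np.abs(F[:,0])<0.009)&(np.abs(F[:,1]-y0)<0.003)&(np.abs(F[:,2]-0.1)<0.03)]
        l=F[(np.abs(np.abs(F[:,0])-0.03)<0.009)&(np.abs(F[:,1]-y0)<0.003)&(np.abs(F[:,2]-0.1)<0.03)]
        print(y0.round(3),len(g),(np.median(g[:,2])*1000).round(1) if len(g) else '',(np.median(l[:,2])*1000).round(1) if len(l) else '')
E
```

```text
wrist
0.04 133 93.3 93.3
0.046 140 93.4 93.2
0.052 140 103.3 93.2
0.058 138 104.4 93.2
0.064 139 104.2 93.2
0.07 138 102.4 93.3
0.076 153 102.2 93.3
0.082 154 102.4 93.3
0.088 152 102.2 93.1
0.094 161 102.4 93.3
0.1 164 102.3 93.3
0.106 159 102.4 79.7
0.112 183 104.0 79.5
scene
0.04 17 93.1 92.5
0.046 5 98.9 92.5
0.052 13 103.6 92.4
0.058 22 103.6 92.9
0.064 21 103.5 92.8
0.07 28 102.5 92.7
0.076 25 101.7 92.7
0.082 22 101.7 92.5
0.088 25 101.5 92.7
0.094 21 101.7 92.7
0.1 29 101.6 89.3
0.106 19 101.4 91.0
0.112 18 102.4 78.7
top
0.04 0  
0.046 0  
0.052 0  
0.058 0  
0.064 0  
0.07 10 102.8 95.3
0.076 26 103.1 93.8
0.082 25 103.3 94.3
0.088 30 103.0 94.7
0.094 25 103.1 94.2
0.1 27 103.0 94.1
0.106 28 103.4 79.4
0.112 27 105.6 79.5
```

```bash
python3 -c "
from plant import bot
print(bot.finish_job(), bot.sense()['clock'])"
```

```text
the job is handed in; nothing more can be done
the job is handed in; nothing more can be done
```

The box is closed up and handed in at about 23.4 s (limit 72 s). I did it in the order asked: offcut into the carton, lid onto the box, then the clamp arm down.

Last checks:
- **Offcut:** it lies flat on the carton floor. The larger pine piece and the blue one were left alone.
- **Lid:** its top is level to about 0.3 mm. Its edges are at −73.5/+72.4 mm in x and −103.7/+103.3 mm in y from the box centre, so it is centred to within about 0.6 mm.
- **Lid height:** it reads about 0.9 mm low, the same offset I measured on the empty rim, so the lid is down on the rim.
- **Clamp:** it met a firm stop at 11 N, and its bar is level about 9 mm above the lid plate, as expected when fully down. A first straight-line fit suggested a 2° tilt. Heights taken along the bar showed that came from a raised dark pad at the tip, so I discounted it.
- **Forces and surroundings:** the highest wrist force reported was about 12 N. The final pictures show the rest of the bench as it was at the start; I checked that by eye and did not measure each item. The gripper is clear of everything.

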